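# Wind back the locking bar, take out the star knob, press the case shut

### The arm

A 6-joint arm with a two-finger parallel gripper is mounted at the origin on a cart in front of the work surface, level with it; the furniture and walls round the work are solid. World frame = base frame: x ahead of the robot, y to its left, z up, the work surface at z = 0. Lengths are in m, angles in rad, forces in N, time in s.
With the tool pointing down it reaches from about 0.35 to 0.975 m from the base axis. Payload 4.9 kg.
Tool frame: the origin (TCP) lies at the very end of the fingers, on their centre line; the grasp point (between the pads) lies 19 mm behind it (manip.hold_point_z is the distance from the TCP to the grasp point, in m); z points along the fingers, y is the direction in which the jaws open and shut (so a half turn about z gives the same grasp; the last joint's range is limited). The gripper opens to 85 mm and grips with 20 to 120 N. Pads are 22 mm wide; open, the fingers measure 114 mm over their backs; the gripper's body (76 mm by 85 mm) begins 54 mm behind the grasp point. The pads swing forward as they close: fully open they stand 13 mm farther back than shut.
Start: joints at [1.116, 0.053, 1.613, -0, 1.476, -0.119], TCP at [0.206, 0.59, 0.231] pointing down, gripper open.
Joint ranges: [-3.01, 3.01], [-1.01, 2.22], [0.06, 2.58], [-1.02, 4.17], [0.09, 2.62], [-3.14, 3.14]. Speed limits (rad/s): [2.57, 2.57, 3.14, 3.14, 3.14, 3.14].

### API

Orientations are given as a unit quaternion [w, x, y, z].
In Python, from plant import manip gives the robot as it stands. The module is installed in compiled form; this text tells all that it offers.
- The arm moves only by the shell command python3 -m creep 'ROWS'. ROWS is JSON, a list of rows, each a list of 7 numbers: the turn, a rotation vector about the tool's x, y, z in degrees, then the shift along the tool's x, y, z in m, then the opening, from 0 (shut) to 1 (fully open). In form: [[ax, ay, az, tx, ty, tz, jaw], ...]. A call has 1 to 20 rows; each row shifts and turns the commanded pose from where the row before left it, along the tool's axes as they then stand; what a row does not reach is not made up. A row lasts 1/12 s, in which the tool goes at most 41.7 mm and 7.16 degrees, less where a joint would pass 70% of its speed; a pose out of reach is approached as far as the arm can. A call is refused whole if a number of a shift passes 0.0417 or a number of a turn 7.16, either way. A call with a gripper value outside its range is refused whole. The fingers move at their own pace and stop on an object; the grip force is fixed at half the most. Time passes only in rows, so rows that do not move let the fingers close. It gives the time, the measured TCP pose, the force and the opening at its end, in the units of the state.
- manip.state(): the state, without advancing time (a new reading comes with each control period).
- manip.grab_frame(name): name is "scene" or "top" or "wrist"; returns the picture (420x560x3 uint8, blue, green, red); there is no depth.
- manip.get_calibration(name): a dict with "fx", "fy", "cx", "cy" (pixels), "xyz" and "attitude" of the camera in the world. Camera axes: x right, y down, z forward; pixel columns grow to the right and rows downward; lengths in m; the calibration is good to about 2 mm. A picture is of the moment at which its call begins: read the wrist's pose just before it. get_calibration takes no time and is no camera call; for the wrist camera it gives the pose at the moment of the call.
- manip.job_done(): hands the job in, once; it reports no verdict.
Trained networks look in the newest picture that a camera, given by its name, has taken for a name from the list of things; names that differ only in an ending like _2 or _b are one class to them, and where a whole thing is asked for, a point or a joint stands for the part that bears it (a point fixed in the world has none). Each returns a list of dicts, best first, with "confidence" (0 to 1); they miss things now and then, are a little off and sometimes report something else, mostly with a low value. They report only what shows in the picture. A call takes as long as a camera call.
- manip.cut_out(target, camera): "pixels" (420x560 bool, what is visible of it) and "rect" ([left, top, right, bottom] in pixels, round what is visible of it).
The state is a dict: "time": time; "joint_pos": joint angles; "joint_vel": joint speeds; "joint_efforts": joint torques, N m; "tool_pos": TCP position; "tool_rot": TCP orientation; "contact_force": force on the tool from outside, world axes, zero at the start; "ft_torque": the same for the moment, N m; "gripper_width": opening from 0.0 (shut) to 1.0 (fully open).
Only numpy, scipy, OpenCV 4.12 (cv2) and the standard library are available. Lean on these libraries where they do the work, as an engineer would, in place of code of your own. Each camera call takes 0.05 s, during which the arm holds its last target.

### The job

The plywood hardware case is locked by a steel bar over its lid: wind the crank on the gearbox clockwise (seen from above) until the bar is right back and the crank suddenly goes slack, and stop there, within half a turn. Then open the lid, take out the star-shaped knob (leave the plain round one in the case), stand it upright on its wide base in the wooden tray and let go. Finally close the lid and press it down until it snaps fully home, without pushing the other things on the bench about.

Things in the scene. Friction and masses are not known exactly. Their poses are not given: they have to be found in the camera images.
- case: Plywood hardware case fixed to the table, 170 (x) x 240 (y) x 55 mm high without lid, origin under its centre on the table; its +x is the hinge side (away from the robot), +y its gearbox side. Walls 8 mm, floor 6 mm thick; two dividers 14 mm high above the floor run along x at y = -28 and +48 mm and make three bays; the knobs stand near y = -65 and +10 mm, the third bay is empty.
- crank (a joint): Crank angle, rad, growing clockwise seen from above. 0: bar fully over the lid; 0 to 3 at the start. Each rad draws the bar back 4 mm. The handle resists with about 3 to 6 N until 10.4 rad, where the drag suddenly drops to under 1 N and turning back is then blocked. The lid is free from 8.5 rad on; hard stop at 16.5. Wind to between 10.4 and 13.5.
- crank_axis (a point): Point on the crank's vertical axis, 183 mm to +y of the case's origin, 129 mm above the table (mid-height of the handle). The grey gearbox below it is fixed to the case: 84 mm in x (foot 110 mm), y 124 to 238 mm from the case's origin, 93 mm high.
- crank_handle (a point): Middle of the crank's upright black handle, a freely spinning grip 18 mm across and 40 mm tall (108 to 148 mm above the table), 45 mm from the crank's axis. The steel arm lies just below it, top at 108 mm.
- lid (a joint): Lid angle, rad: 0 shut and seated, grows as the front edge rises, 1.75 fully open (a little past upright). A stiff hinge holds the lid wherever it is left. A roller catch resists with up to about 10 N at the front edge between 0.08 and 0.04 rad, on shutting and on opening; past it the lid snaps to 0.
- lid_hinge (a point): Middle of the lid's hinge line, at the case's far (+x) upper edge, 85 mm to +x of the case's origin and 55 mm above the table; the hinge runs along the case's y. The lid is a plywood panel 12 mm thick, 172 mm from hinge to front edge, 240 mm wide, its underside level with the hinge when shut.
- lid_post (a point): Grip point on the black post on the lid, 16 mm across and 36 mm tall, square to the lid, 135 mm from the hinge line; the point lies 18 mm above the panel's upper face (30 mm above its underside), half-way up the post. z of its frame points along the post.
- bar_tip (a point): Free end of the steel locking bar (16 mm wide, 9 mm thick, 73 mm above the table), which lies over the lid's +y edge and slides into the gearbox in +y of the case.
- star_knob_center (a point): Centre of the star knob, half-way up (18 mm above its underside): many-cornered base 47 mm across and 16 mm high with a round stem 20 mm across on top, 36 mm tall in all, 80 g. Stands stem up in one of two bays of the case. z of its frame points up the stem.
- star_knob: The same star knob; origin at the centre of its underside.
- round_knob_center (a point): Centre of the plain round knob, half-way up (22 mm above its underside): smooth round base 44 mm across and 18 mm high, stem 24 mm across, 45 mm tall in all. Stands in the other bay; stays in the case.
- tray: Open wooden tray fixed to the table to the right of the case, 140 (x) x 120 (y) x 28 mm, walls 6 mm, floor 5 to 6 mm thick; origin under its centre on the table.
- nailset: Loose steel nail punch, 130 mm long, 11 mm thick; a bystander.
- pencil: Loose carpenter's pencil, 195 mm long; a bystander.

How it is judged:
On the way, in this order (a step that is already met when the one before it is completed fails the run):
1. the crank is wound until the drag drops away (value of joint crank above 10.3 rad), for 0.1 s.
2. the lid is opened wide (value of joint lid above 1 rad), for 0.1 s.
3. the star knob stands in the tray, let go (x of star_knob_center in the frame of tray between -0.062 and 0.062 m and y of star_knob_center in the frame of tray between -0.052 and 0.052 m and z of star_knob_center in the frame of tray below 0.03 m and angle between star_knob_center's own z axis and vertical below 0.2 rad and linear speed of star_knob below 0.02 m/s and contact force between the fingers and star_knob below 0.1 N), for 0.2 s.
4. the lid is pressed fully home (value of joint lid below 0.015 rad), for 0.2 s.
At the end, for the whole second after the job is handed in: The star knob stands upright (within 0.2 rad) and still on the tray's floor inside the tray; the round knob is in the case; the lid is fully home (under 0.015 rad); the crank is wound past the point where the drag drops (10.4 rad) by no more than about half a turn (under 14.0 rad) (x of star_knob_center in the frame of tray between -0.062 and 0.062 m and y of star_knob_center in the frame of tray between -0.052 and 0.052 m and z of star_knob_center in the frame of tray below 0.03 m and angle between star_knob_center's own z axis and vertical below 0.2 rad and linear speed of star_knob below 0.02 m/s and x of round_knob_center in the frame of case between -0.08 and 0.08 m and y of round_knob_center in the frame of case between -0.115 and 0.115 m and z of round_knob_center in the frame of case below 0.05 m and value of joint lid below 0.015 rad and value of joint crank between 10.1 and 14 rad); the robot touches nothing.
It fails at once if the crank is wound on well past the slack point (value of joint crank above 14 rad).
It fails at once if the round knob is taken out of the case (height (world z) of round_knob_center above 0.09 m).
It fails at once if a bystander (nail punch, pencil) is pushed over 40 mm (distance of any of nailset, pencil from where it was at the start of the episode above 0.04 m).
It also fails if it takes over 72 s, if anything falls off the work surface, if the arm or the gripper's body presses on something with over 40 N, if the wrist force passes 120 N, or if a joint passes its speed limit or range.

## Working session

There is one attempt and no reset: what is moved stays moved. The work goes in short steps, Python scripts to look and compute and a shell command to move; the robot and the scene stay as the last step left them, time stands still between calls to the robot, and variables do not carry over. Pictures are saved under pics/ and viewed, and the job is handed in when it is done.

```bash
ls; mkdir -p pics; python3 - <<'E'
from plant import manip
import cv2
s=manip.state();print(s)
for n in ["scene","top","wrist"]:
    im=manip.grab_frame(n);cv2.imwrite(f"pics/{n}0.png",im)
    print(n,manip.get_calibration(n))
print(manip.hold_point_z)
E
```

```text
pics
{'time': 0.0, 'joint_pos': array([ 1.11602782e+00,  5.33389448e-02,  1.61430609e+00, -4.52267078e-06,
        1.47596107e+00, -1.18977336e-01]), 'joint_vel': array([ 7.41215140e-04, -2.24612296e-03,  9.17261997e-04, -8.44747368e-05,
        1.12717184e-03, -1.56149862e-03]), 'joint_efforts': array([ 6.56818975e-04, -3.93683803e+01, -3.70174456e+01, -2.58724464e-05,
        7.06340492e-03,  5.71570204e-07]), 'tool_pos': array([0.20566193, 0.58953942, 0.23006689]), 'tool_rot': array([-2.82698428e-04,  1.67107597e-01,  9.85938151e-01, -9.66221159e-04]), 'contact_force': array([-0.72448299, -0.09835034, -0.65138862]), 'ft_torque': array([0.00331023, 0.04733326, 0.01136173]), 'gripper_width': 1.0001526489609194}
scene {'fx': 412.14852593423495, 'fy': 412.14852593423495, 'cx': 269.7384237135617, 'cy': 211.50733415741092, 'xyz': array([ 0.03449996, -0.57110603,  0.62398107]), 'attitude': array([-0.42969591,  0.82981557, -0.31260139,  0.17043447])}
top {'fx': 425.90913917861866, 'fy': 425.90913917861866, 'cx': 280.5086915247268, 'cy': 212.36903089060797, 'xyz': array([ 0.42862929, -0.02634587,  1.2033675 ]), 'attitude': array([-0.03974255,  0.713188  , -0.6990415 ,  0.03353187])}
wrist {'fx': 302.29994529359175, 'fy': 302.29994529359175, 'cx': 279.1899444858684, 'cy': 214.82385936063213, 'xyz': array([0.13556489, 0.61379537, 0.37357039]), 'attitude': array([0.12154614, 0.80625091, 0.57262649, 0.08535166])}
0.0187
```

View pics/scene0.png

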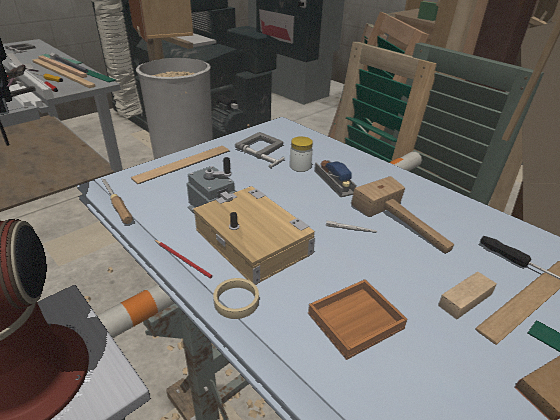

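View pics/top0.png

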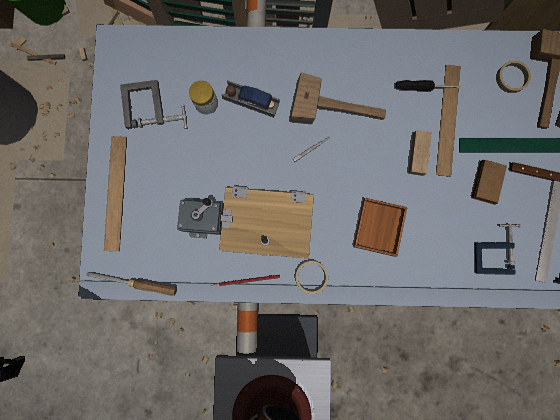

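View pics/wrist0.png

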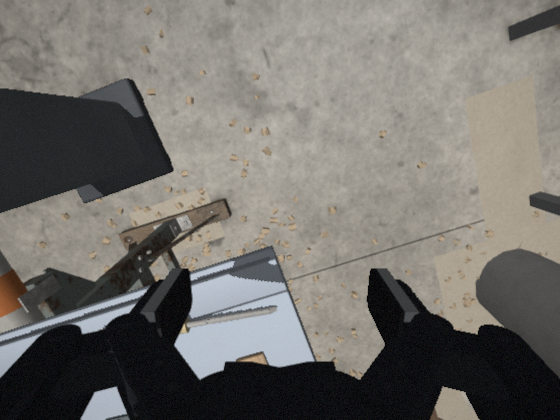

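```bash
python3 - <<'E'
import cv2
a=cv2.imread("pics/top0.png")[165:285,165:330]; cv2.imwrite("pics/top0z.png",cv2.resize(a,None,fx=4.8,fy=4.8,interpolation=cv2.INTER_CUBIC))
a=cv2.imread("pics/scene0.png")[145:285,175:330]; cv2.imwrite("pics/scene0z.png",cv2.resize(a,None,fx=4.2,fy=4.2,interpolation=cv2.INTER_CUBIC))
E
```

```text
(no output)
```

View pics/top0z.png

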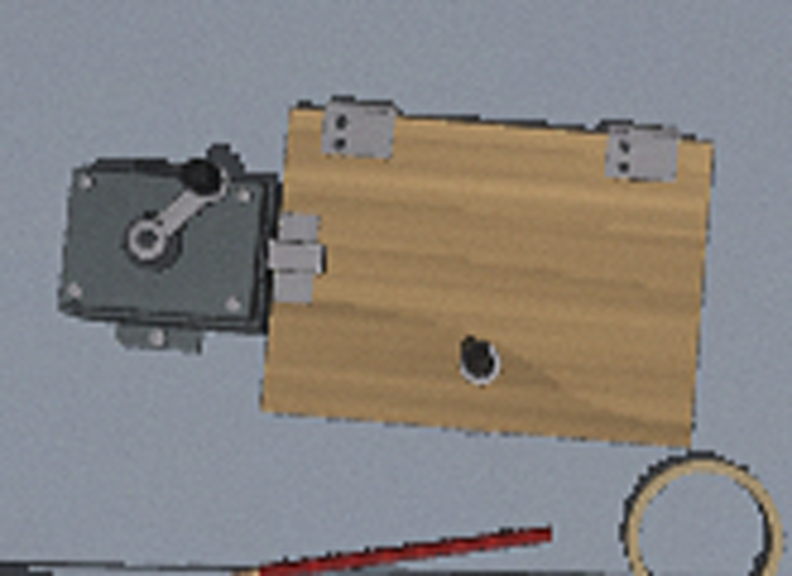

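View pics/scene0z.png

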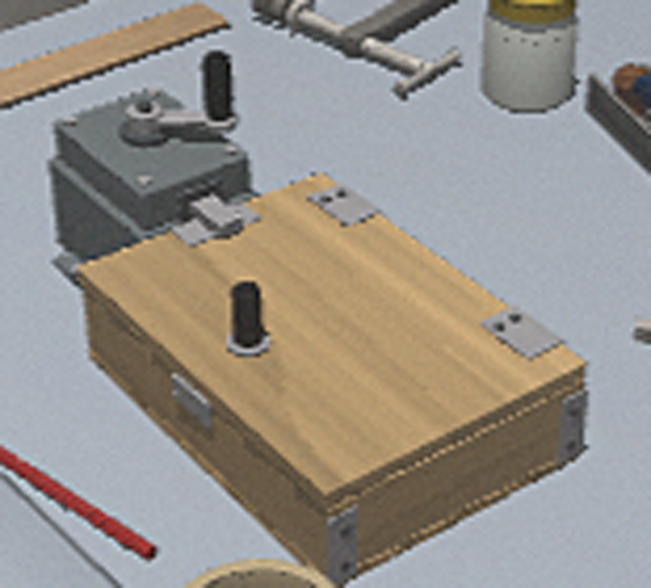

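```bash
cat > h.py <<'E'
import numpy as np, cv2
from plant import manip
from scipy.spatial.transform import Rotation as R
from scipy.optimize import least_squares
def Rq(q): return R.from_quat([q[1],q[2],q[3],q[0]])
def proj(cal,P):
    p=(np.atleast_2d(P)-cal["xyz"])@Rq(cal["attitude"]).as_matrix()
    return np.c_[cal["cx"]+cal["fx"]*p[:,0]/p[:,2], cal["cy"]+cal["fy"]*p[:,1]/p[:,2]]
def back(cal,uv,z):
    uv=np.atleast_2d(uv)
    d=np.c_[(uv[:,0]-cal["cx"])/cal["fx"],(uv[:,1]-cal["cy"])/cal["fy"],np.ones(len(uv))]@Rq(cal["attitude"]).as_matrix().T
    return cal["xyz"]+d*((z-cal["xyz"][2])/d[:,2])[:,None]
def c2w(c,P):
    P=np.atleast_2d(P); a=c[2]
    return np.c_[c[0]+P[:,0]*np.cos(a)-P[:,1]*np.sin(a), c[1]+P[:,0]*np.sin(a)+P[:,1]*np.cos(a), P[:,2]]
E
python3 - <<'E'
from h import *
T=manip.get_calibration("top");S=manip.get_calibration("scene")
tu=np.array([(292,108),(714,142),(690,445),(262,410)])/4.8+165
su=np.array([(320,175),(583,365),(325,490),(80,268)])/4.2+[175,145]
P=np.array([(.085,.12,.067),(.085,-.12,.067),(-.087,-.12,.067),(-.087,.12,.067)])
f=lambda c:np.r_[(proj(T,c2w(c,P))-tu).ravel(),(proj(S,c2w(c,P))-su).ravel()]
r=least_squares(f,[.4,.05,0]);print(r.x,np.round(r.fun.reshape(-1,2),1))
for k,g in (("T",lambda c:f(c)[:8]),("S",lambda c:f(c)[8:])):
    q=least_squares(g,r.x);print(k,q.x,abs(q.fun).max())
c=r.x
print("axis",c2w(c,[0,.183,.129]),"hub top",back(T,np.array([147,240])/4.8+165,.108),"handle arm end",back(T,np.array([212,180])/4.8+165,.108), "handle top T",back(T,np.array([203,178])/4.8+165,.148))
# handle via scene: top (216,58) bottom(219,122)
print("S handle top",back(S,np.array([216,56])/4.2+[175,145],.148),"S bottom",back(S,np.array([219,122])/4.2+[175,145],.108),"hubS",back(S,np.array([146,110])/4.2+[175,145],.11))
print("post",c2w(c,[-.05,0,.085]), "postT",back(T,np.array([470,346])/4.8+165,.103))
np.save("case.npy",c)
tr=np.array([(361,196),(407,204),(400,256),(354,247)],float)
tw=back(T,tr,.028);print("tray",tw,tw.mean(0))
E
```

```text
[ 0.51983823  0.02138903 -0.06537261] [[-0.6 -0.4]
 [ 0.1 -0.1]
 [ 0.1  0.8]
 [-0.7  0.3]
 [ 0.5 -0.8]
 [ 1.6 -0.6]
 [ 0.1  1.2]
 [-1.  -0.4]]
T [ 0.52035548  0.02061252 -0.06263237] 0.5241471397390001
S [ 0.51969826  0.02217961 -0.06768591] 1.2229989129701266
axis [[0.53179289 0.20399814 0.129     ]] hub top [[0.53134062 0.20397262 0.108     ]] handle arm end [[0.56461094 0.17011689 0.108     ]] handle top T [[0.56060361 0.16767708 0.148     ]]
S handle top [[0.56407371 0.17345369 0.148     ]] S bottom [[0.55936764 0.16724107 0.108     ]] hubS [[0.53267113 0.20423567 0.11      ]]
post [[0.46994503 0.02465533 0.085     ]] postT [[0.47796073 0.02862329 0.103     ]]
tray [[ 0.60097985 -0.23768797  0.028     ]
 [ 0.58103747 -0.36510135  0.028     ]
 [ 0.43709261 -0.34450131  0.028     ]
 [ 0.45912719 -0.21861146  0.028     ]] [ 0.51955928 -0.29147552  0.028     ]
```

```bash
cat >> h.py <<'E'
c=None
try: c=np.load("case.npy")
except Exception: pass
def tool():
    s=manip.state(); return s,np.array(s["tool_pos"]),Rq(s["tool_rot"])
def to(target,yawc=None):
    """target world TCP; prints shift in tool axes in mm and turn (deg, tool rotvec) to reach tool x=-case x, z down"""
    s,p,Rt=tool()
    d=Rt.inv().apply(np.array(target)-p)*1e3
    a=c[2]
    G=R.from_matrix(np.array([[-np.cos(a),-np.sin(a),0],[-np.sin(a),np.cos(a),0],[0,0,-1]]).T)
    G=R.from_matrix(np.column_stack([[-np.cos(a),-np.sin(a),0],[-np.sin(a),np.cos(a),0],[0,0,-1]]))
    dg=G.inv().apply(np.array(target)-p)*1e3
    print("t",round(s["time"],2),"pos",np.round(p,4),"F",np.round(s["contact_force"],1),"w",round(s["gripper_width"],3))
    print("shift now-tool mm",np.round(d,1),"turn deg",np.round((Rt.inv()*G).as_rotvec(degrees=True),2),"shift case-aligned tool mm",np.round(dg,1))
E
python3 - <<'E'
from h import *
to([.562,.170,.22])
E
```

```text
t 0.15 pos [0.2057 0.5897 0.2303] F [0.4 0.7 0.2] w 0.999
shift now-tool mm [-474.7 -278.8   10.7] turn deg [ -0.09  -0.02 -15.49] shift case-aligned tool mm [-382.9 -395.5   10.3]
```

```bash
python3 -m creep '[[0,0,-5.2,0,0,0,1],[0,0,-5.2,0,0,0,1],[0,0,-5.1,0,0,0,1],[0,0,0,-0.025,-0.03,0,1],[0,0,0,-0.025,-0.03,0,1],[0,0,0,-0.025,-0.03,0,1],[0,0,0,-0.025,-0.03,0,1],[0,0,0,-0.025,-0.03,0,1],[0,0,0,-0.025,-0.03,0,1],[0,0,0,-0.025,-0.03,0,1],[0,0,0,-0.025,-0.03,0,1],[0,0,0,-0.025,-0.03,0,1],[0,0,0,-0.025,-0.03,0,1],[0,0,0,-0.025,-0.03,0,1],[0,0,0,-0.025,-0.03,0,1],[0,0,0,-0.025,-0.03,0,1],[0,0,0,0,0,0,1]]'
python3 - <<'E'
from h import *
to([.562,.170,.22])
cal=manip.get_calibration("wrist")
im=manip.grab_frame("wrist");cv2.imwrite("pics/w1.png",im)
print(cal)
import pickle;pickle.dump(cal,open("w1.pkl","wb"))
E
```

```text
time: 1.57
tool_pos: [0.5076, 0.1747, 0.231]
tool_rot: [0.001, 0.036, 0.999, -0.001]
contact_force: [-0.3, -0.3, -0.5]
gripper_width: 1.0
t 1.57 pos [0.5076 0.1747 0.231 ] F [-0.3 -0.3 -0.5] w 1.0
shift now-tool mm [-54.6  -0.8  11.1] turn deg [-0.14  0.06 -0.38] shift case-aligned tool mm [-54.6  -1.2  11. ]
{'fx': 302.29994529359175, 'fy': 302.29994529359175, 'cx': 279.1899444858684, 'cy': 214.82385936063213, 'xyz': array([0.43318432, 0.17963743, 0.37415586]), 'attitude': array([0.10996903, 0.72382467, 0.67366131, 0.10082212])}
```

View pics/w1.png

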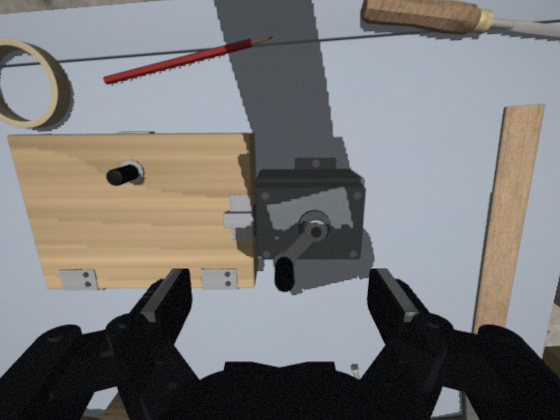

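```bash
python3 - <<'E'
from h import *
import pickle
cal=pickle.load(open("w1.pkl","rb"))
a=cv2.imread("pics/w1.png")[190:310,230:390]; cv2.imwrite("pics/w1z.png",cv2.resize(a,None,fx=5,fy=5,interpolation=cv2.INTER_CUBIC))
print(proj(cal,[[.5315,.204,.11],[.562,.170,.148],[.562,.170,.108]]))
E
```

```text
[[313.60862579 230.01003465]
 [279.3871342  282.25337553]
 [279.45269388 261.24011409]]
```

View pics/w1z.png

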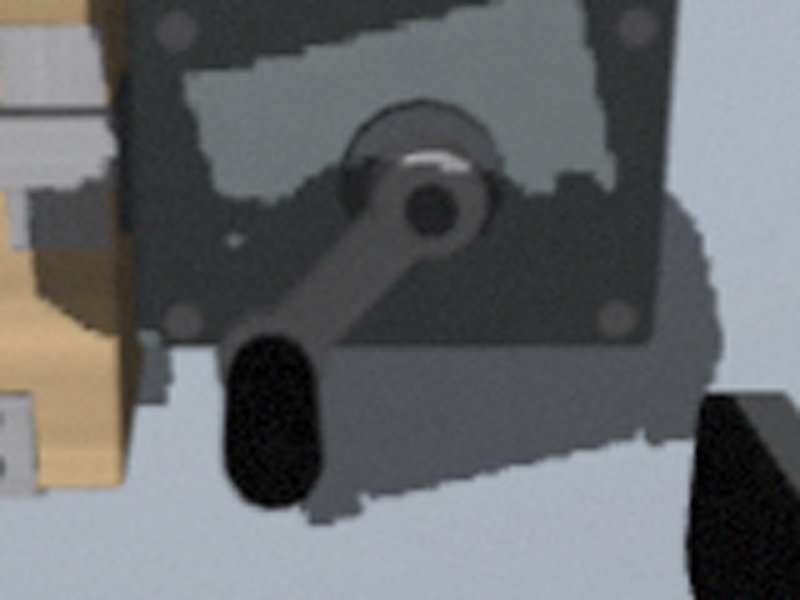

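```bash
python3 - <<'E'
from h import *
import pickle
cal=pickle.load(open("w1.pkl","rb"))
for uv,z in (((316.4,232),.108),((284.6,281.6),.148),((284.2,265.5),.108)): print(back(cal,uv,z))
ca=np.cos(c[2]);
# where is tool TCP vs camera: consistency: lid corner near
to([.560,.169,.22])
E
```

```text
[[0.53441391 0.20671799 0.108     ]]
[[0.56169451 0.17441346 0.148     ]]
[[0.5668635  0.17427499 0.108     ]]
t 1.62 pos [0.5061 0.177  0.2309] F [-0.6  0.8 -0.4] w 0.998
shift now-tool mm [-54.4  -4.2  10.9] turn deg [-0.03 -0.04 -0.3 ] shift case-aligned tool mm [-54.3  -4.5  10.9]
```

```bash
python3 - <<'E'
from h import *
import pickle
to([.560,.169,.22])
cal=manip.get_calibration("wrist")
im=manip.grab_frame("wrist");cv2.imwrite("pics/w2.png",im)
a=im[190:310,230:390]; cv2.imwrite("pics/w2z.png",cv2.resize(a,None,fx=5,fy=5,interpolation=cv2.INTER_CUBIC))
pickle.dump(cal,open("w2.pkl","wb")); print(cal["xyz"])
to([.560,.169,.22])
E
```

```text
t 1.62 pos [0.5061 0.177  0.2309] F [-0.6  0.8 -0.4] w 0.998
shift now-tool mm [-54.4  -4.2  10.9] turn deg [-0.03 -0.04 -0.3 ] shift case-aligned tool mm [-54.3  -4.5  10.9]
[0.43189623 0.18156746 0.37415534]
t 1.67 pos [0.5052 0.1785 0.2309] F [-0.5 -0.2 -0.7] w 1.002
shift now-tool mm [-55.4  -5.8  10.8] turn deg [ 0.01 -0.06 -0.17] shift case-aligned tool mm [-55.4  -5.9  10.9]
```

View pics/w2z.png

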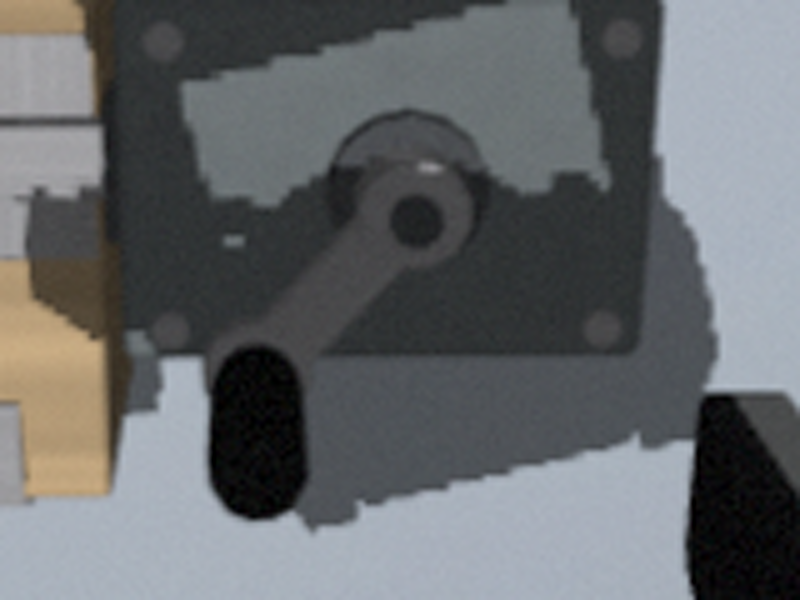

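```bash
python3 - <<'E'
from h import *
import pickle
cal=pickle.load(open("w2.pkl","rb"))
for uv,z in (((313.2,234.4),.108),((281.6,284),.148),((281.2,268),.108)): print(back(cal,uv,z))
# case corner check lid: project case model
print(proj(cal,c2w(c,[[.085,.12,.067],[-.087,.12,.067],[-.087,-.12,.067],[-.05,0,.103],[-.05,0,.067],[0,.183,.108]])))
E
```

```text
[[0.53480112 0.20622705 0.108     ]]
[[0.56200383 0.17431135 0.148     ]]
[[0.56750629 0.17383675 0.108     ]]
[[250.46764276 288.9719956 ]
 [244.65309538 134.20177023]
 [  0.79390684 135.54618953]
 [109.35641959 178.72999925]
 [128.34059397 172.39968674]
 [310.69992674 231.55592341]]
```

View pics/w2.png

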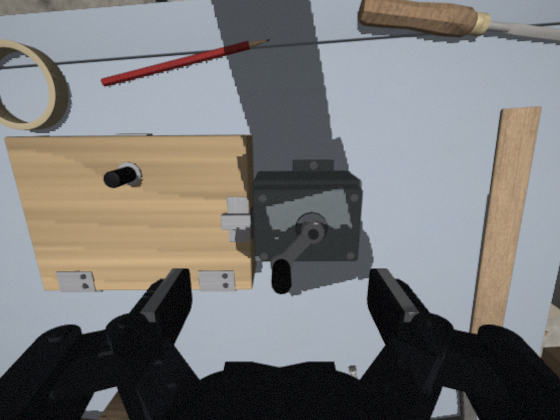

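```bash
python3 - <<'E'
from h import *
to([.5645,.172,.113])
E
python3 -m creep '[[0,0,0,-0.03,-0.004,0,1],[0,0,0,-0.0295,-0.004,0,1],[0,0,0,0,0,0,1],[0,0,0,0,0,0,1]]'
python3 - <<'E'
from h import *
to([.5645,.172,.113])
E
```

```text
t 1.67 pos [0.5052 0.1785 0.2309] F [-0.5 -0.2 -0.7] w 1.002
shift now-tool mm [-59.8  -2.5 117.8] turn deg [ 0.01 -0.06 -0.17] shift case-aligned tool mm [-59.6  -2.6 117.9]
time: 2.0
tool_pos: [0.5634, 0.1688, 0.2306]
tool_rot: [-0.001, 0.032, 0.999, 0.0]
contact_force: [0.2, 0.1, 0.9]
gripper_width: 1.0
t 2.0 pos [0.5634 0.1688 0.2306] F [0.2 0.1 0.9] w 1.0
shift now-tool mm [ -1.1   3.3 117.6] turn deg [-0.   -0.11  0.05] shift case-aligned tool mm [ -0.9   3.3 117.6]
```

```bash
python3 -m creep '[[0,0,0,-0.001,0.003,0.02,1],[0,0,0,0,0,0.028,1],[0,0,0,0,0,0.028,1],[0,0,0,0,0,0.028,1],[0,0,0,0,0,0.0135,1],[0,0,0,0,0,0,1],[0,0,0,0,0,0,1]]'
python3 - <<'E'
from h import *
to([.5645,.172,.113])
im=manip.grab_frame("wrist");cv2.imwrite("pics/w3.png",im)
im=manip.grab_frame("scene");cv2.imwrite("pics/s3.png",cv2.resize(im[100:280,130:370],None,fx=3.3,fy=3.3))
E
```

```text
time: 2.58
tool_pos: [0.5639, 0.1715, 0.1138]
tool_rot: [-0.001, 0.032, 0.999, -0.0]
contact_force: [-0.3, 1.7, -0.1]
gripper_width: 1.001
t 2.58 pos [0.5639 0.1715 0.1138] F [-0.3  1.7 -0.1] w 1.001
shift now-tool mm [-0.5  0.5  0.8] turn deg [-0.01 -0.06  0.07] shift case-aligned tool mm [-0.5  0.5  0.8]
```

View pics/w3.png

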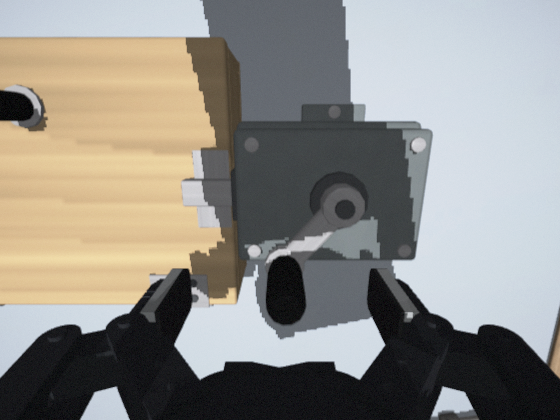

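View pics/s3.png

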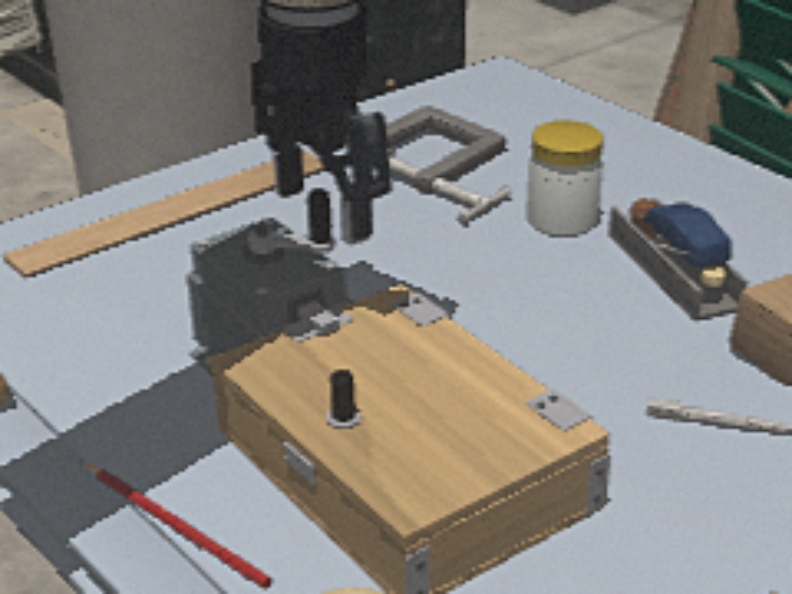

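```bash
python3 -m creep '[[0,0,0,0,0,0,0],[0,0,0,0,0,0,0],[0,0,0,0,0,0,0],[0,0,0,0,0,0,0],[0,0,0,0,0,0,0],[0,0,0,0,0,0,0],[0,0,0,0,0,0,0],[0,0,0,0,0,0,0]]'
python3 - <<'E'
from h import *
to([.5645,.172,.113])
im=manip.grab_frame("wrist");cv2.imwrite("pics/w4.png",im)
E
```

```text
time: 3.35
tool_pos: [0.5648, 0.1713, 0.1145]
tool_rot: [-0.0, 0.033, 0.999, 0.0]
contact_force: [-2.9, 2.1, 5.1]
gripper_width: 0.192
t 3.35 pos [0.5648 0.1713 0.1145] F [-2.9  2.1  5.1] w 0.192
shift now-tool mm [0.4 0.7 1.5] turn deg [ 0.05 -0.01  0.01] shift case-aligned tool mm [0.4 0.7 1.5]
```

View pics/w4.png

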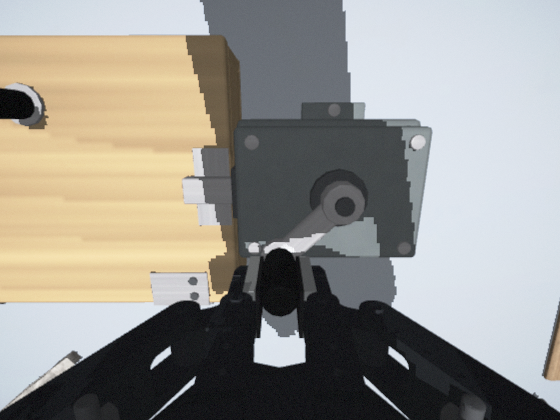

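```bash
cat > circ.py <<'E'
import sys,numpy as np
a0,n,step=float(sys.argv[1]),int(sys.argv[2]),float(sys.argv[3])
a=np.radians(a0-step*np.arange(n+1)); p=np.round(45*np.c_[-np.cos(a),np.sin(a)],1)
for d in np.round(np.diff(p,axis=0),1): print(f"[0,0,0,{d[0]/1e3:.4f},{d[1]/1e3:.4f},0,0]",end=",")
print("end",a0-step*n)
E
python3 circ.py -43.6 8 12
```

```text
[0,0,0,0.0072,-0.0061,0,0],[0,0,0,0.0083,-0.0045,0,0],[0,0,0,0.0090,-0.0027,0,0],[0,0,0,0.0094,-0.0007,0,0],[0,0,0,0.0093,0.0013,0,0],[0,0,0,0.0088,0.0031,0,0],[0,0,0,0.0081,0.0049,0,0],[0,0,0,0.0068,0.0065,0,0],end -139.6
```

```bash
python3 -m creep '[[0,0,0,0.0072,-0.0061,-0.001,0],[0,0,0,0.0083,-0.0045,0,0],[0,0,0,0.009,-0.0027,0,0],[0,0,0,0.0094,-0.0007,0,0]]'
python3 - <<'E'
from h import *
to([.5335,.2053,.113])
E
python3 -m creep '[[0,0,0,0.0093,0.0013,0,0],[0,0,0,0.0088,0.0031,0,0],[0,0,0,0.0081,0.0049,0,0],[0,0,0,0.0068,0.0065,0,0]]'
python3 - <<'E'
from h import *
to([.5335,.2053,.113])
im=manip.grab_frame("wrist");cv2.imwrite("pics/w5.png",im)
to([.5335,.2053,.113])
E
python3 circ.py -139.6 12 12
```

```text
time: 3.73
tool_pos: [0.531, 0.1606, 0.1146]
tool_rot: [0.002, 0.033, 0.999, 0.002]
contact_force: [6.0, 11.6, -4.2]
gripper_width: 0.194
t 3.73 pos [0.531  0.1606 0.1146] F [ 6.  11.6 -4.2] w 0.194
shift now-tool mm [ 0.5 44.7  1.9] turn deg [ 0.29  0.23 -0.03] shift case-aligned tool mm [ 0.5 44.7  1.6]
time: 4.07
tool_pos: [0.5005, 0.1773, 0.1147]
tool_rot: [0.004, 0.033, 0.999, 0.001]
contact_force: [12.7, 3.5, -9.0]
gripper_width: 0.195
t 4.07 pos [0.5005 0.1773 0.1147] F [12.7  3.5 -9. ] w 0.195
shift now-tool mm [-31.1  30.1   2. ] turn deg [ 0.09  0.47 -0.02] shift case-aligned tool mm [-31.1  30.1   1.7]
t 4.12 pos [0.4996 0.1785 0.1147] F [ 7.2  7.  -4.6] w 0.194
shift now-tool mm [-32.1  28.9   2. ] turn deg [0.17 0.4  0.02] shift case-aligned tool mm [-32.1  29.    1.7]
[0,0,0,0.0053,0.0078,0,0],[0,0,0,0.0036,0.0087,0,0],[0,0,0,0.0017,0.0092,0,0],[0,0,0,-0.0003,0.0095,0,0],[0,0,0,-0.0022,0.0091,0,0],[0,0,0,-0.0041,0.0085,0,0],[0,0,0,-0.0057,0.0074,0,0],[0,0,0,-0.0072,0.0061,0,0],[0,0,0,-0.0083,0.0045,0,0],[0,0,0,-0.0090,0.0027,0,0],[0,0,0,-0.0094,0.0007,0,0],[0,0,0,-0.0093,-0.0013,0,0],end -283.6
```

View pics/w5.png

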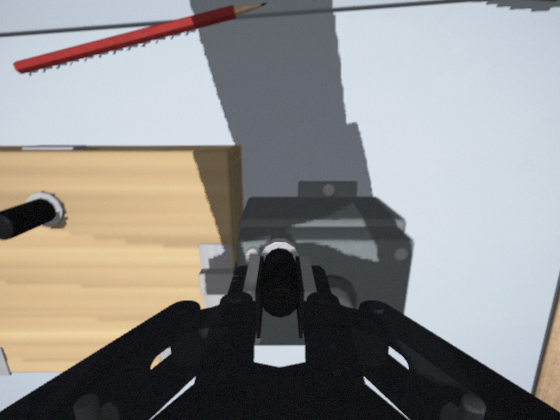

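```bash
cat > st.py <<'E'
from h import *
s,p,Rt=tool(); v=p[:2]-np.array([.5335,.2053]); a=np.degrees(np.arctan2(v[1],v[0])-c[2])
u=v/np.linalg.norm(v); t=np.array([u[1],-u[0]]); F=np.array(s["contact_force"])
print("ang",round(a,1),"r",round(np.linalg.norm(v)*1e3,1),"Ft",round(F[:2]@t,1),"Fr",round(F[:2]@u,1),"Fz",round(F[2],1),"t",round(s["time"],2))
E
python3 -m creep '[[0,0,0,0.0053,0.0078,0,0],[0,0,0,0.0036,0.0087,0,0],[0,0,0,0.0017,0.0092,0,0],[0,0,0,-0.0003,0.0095,0,0]]' |tail -2; python3 st.py
python3 -m creep '[[0,0,0,-0.0022,0.0091,0,0],[0,0,0,-0.0041,0.0085,0,0],[0,0,0,-0.0057,0.0074,0,0],[0,0,0,-0.0072,0.0061,0,0]]' |tail -2; python3 st.py
python3 -m creep '[[0,0,0,-0.0083,0.0045,0,0],[0,0,0,-0.009,0.0027,0,0],[0,0,0,-0.0094,0.0007,0,0],[0,0,0,-0.0093,-0.0013,0,0]]' |tail -2; python3 st.py
python3 circ.py -283.6 16 12
```

```text
contact_force: [2.6, -5.4, 0.9]
gripper_width: 0.19
ang 176.1 r 43.0 Ft -5.0 Fr -3.3 Fz 0.9 t 4.45
contact_force: [-6.5, 0.5, 6.2]
gripper_width: 0.188
ang 126.2 r 44.0 Ft -5.2 Fr 3.9 Fz 6.2 t 4.78
contact_force: [-3.9, 8.2, 1.9]
gripper_width: 0.19
ang 76.5 r 45.8 Ft -6.2 Fr 6.6 Fz 1.9 t 5.12
[0,0,0,-0.0088,-0.0031,0,0],[0,0,0,-0.0081,-0.0049,0,0],[0,0,0,-0.0068,-0.0065,0,0],[0,0,0,-0.0053,-0.0078,0,0],[0,0,0,-0.0036,-0.0087,0,0],[0,0,0,-0.0017,-0.0092,0,0],[0,0,0,0.0003,-0.0095,0,0],[0,0,0,0.0022,-0.0091,0,0],[0,0,0,0.0041,-0.0085,0,0],[0,0,0,0.0057,-0.0074,0,0],[0,0,0,0.0072,-0.0061,0,0],[0,0,0,0.0083,-0.0045,0,0],[0,0,0,0.0090,-0.0027,0,0],[0,0,0,0.0094,-0.0007,0,0],[0,0,0,0.0093,0.0013,0,0],[0,0,0,0.0088,0.0031,0,0],end -475.6
```

```bash

python3 -m creep '[[0,0,0,-0.0088,-0.0031,0,0],[0,0,0,-0.0081,-0.0049,0,0],[0,0,0,-0.0068,-0.0065,0,0],[0,0,0,-0.0053,-0.0078,0,0]]' |tail -2; python3 st.py
python3 -m creep '[[0,0,0,-0.0036,-0.0087,0,0],[0,0,0,-0.0017,-0.0092,0,0],[0,0,0,0.0003,-0.0095,0,0],[0,0,0,0.0022,-0.0091,0,0]]' |tail -2; python3 st.py
python3 -m creep '[[0,0,0,0.0041,-0.0085,0,0],[0,0,0,0.0057,-0.0074,0,0],[0,0,0,0.0072,-0.0061,0,0],[0,0,0,0.0083,-0.0045,0,0]]' |tail -2; python3 st.py
python3 - <<'E'
from h import *
im=manip.grab_frame("top");cv2.imwrite("pics/t6.png",cv2.resize(im[165:285,165:330],None,fx=4.8,fy=4.8,interpolation=cv2.INTER_CUBIC))
E
```

```text
contact_force: [2.3, 5.7, -1.0]
gripper_width: 0.191
ang 27.6 r 47.1 Ft -4.3 Fr 4.4 Fz -1.0 t 5.45
contact_force: [0.5, 6.1, 1.5]
gripper_width: 0.19
ang -20.1 r 46.9 Ft -5.8 Fr -2.0 Fz 1.5 t 5.78
contact_force: [2.4, 10.4, -1.5]
gripper_width: 0.19
ang -66.4 r 45.6 Ft -5.8 Fr -8.9 Fz -1.5 t 6.12
```

View pics/t6.png

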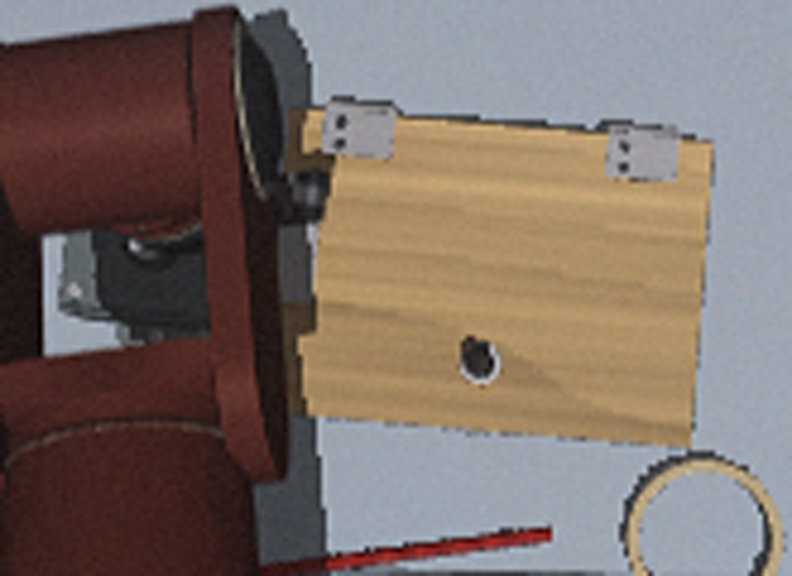

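```bash

python3 -m creep '[[0,0,0,0.009,-0.0027,0,0],[0,0,0,0.0094,-0.0007,0,0]]' |tail -2; python3 st.py
python3 -m creep '[[0,0,0,0.0093,0.0013,0,0],[0,0,0,0.0088,0.0031,0,0]]' |tail -2; python3 st.py
python3 circ.py -475.6 16 12
python3 - <<'E'
from h import *
im=manip.grab_frame("wrist");cv2.imwrite("pics/w7.png",im)
im=manip.grab_frame("scene");cv2.imwrite("pics/s7.png",cv2.resize(im[145:285,175:330],None,fx=4,fy=4))
E
```

```text
contact_force: [6.4, 11.5, -3.7]
gripper_width: 0.193
ang -89.4 r 44.7 Ft -5.7 Fr -11.8 Fz -3.7 t 6.33
contact_force: [9.8, 9.0, -6.2]
gripper_width: 0.192
ang -112.5 r 43.9 Ft -4.9 Fr -12.4 Fz -6.2 t 6.5
[0,0,0,0.0081,0.0049,0,0],[0,0,0,0.0068,0.0065,0,0],[0,0,0,0.0053,0.0078,0,0],[0,0,0,0.0036,0.0087,0,0],[0,0,0,0.0017,0.0092,0,0],[0,0,0,-0.0003,0.0095,0,0],[0,0,0,-0.0022,0.0091,0,0],[0,0,0,-0.0041,0.0085,0,0],[0,0,0,-0.0057,0.0074,0,0],[0,0,0,-0.0072,0.0061,0,0],[0,0,0,-0.0083,0.0045,0,0],[0,0,0,-0.0090,0.0027,0,0],[0,0,0,-0.0094,0.0007,0,0],[0,0,0,-0.0093,-0.0013,0,0],[0,0,0,-0.0088,-0.0031,0,0],[0,0,0,-0.0081,-0.0049,0,0],end -667.6
```

View pics/w7.png

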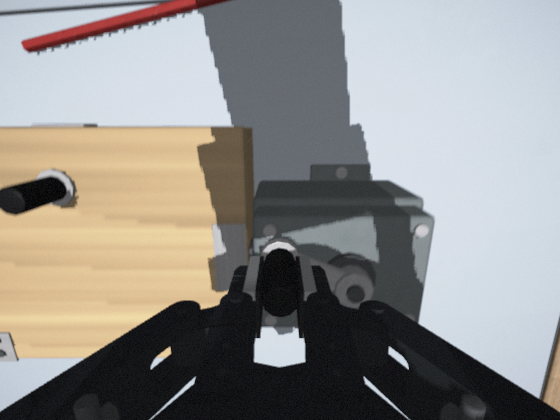

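View pics/s7.png

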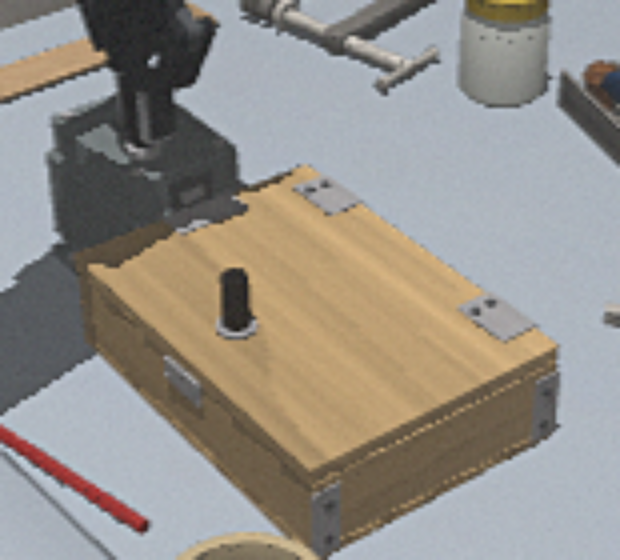

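```bash

python3 -m creep '[[0,0,0,0.0081,0.0049,0,0],[0,0,0,0.0068,0.0065,0,0]]' |tail -2; python3 st.py
python3 -m creep '[[0,0,0,0.0053,0.0078,0,0]]' |tail -2; python3 st.py
python3 -m creep '[[0,0,0,0.0036,0.0087,0,0]]' |tail -2; python3 st.py
```

```text
contact_force: [11.8, 3.2, -7.3]
gripper_width: 0.193
ang -135.7 r 43.3 Ft -5.2 Fr -11.0 Fz -7.3 t 6.77
contact_force: [11.4, -0.5, -5.8]
gripper_width: 0.192
ang -147.6 r 43.1 Ft -5.8 Fr -9.8 Fz -5.8 t 6.85
contact_force: [9.3, -2.3, -3.9]
gripper_width: 0.194
ang -159.6 r 42.9 Ft -4.9 Fr -8.3 Fz -3.9 t 6.93
```

```bash

python3 -m creep '[[0,0,0,0.0017,0.0092,0,0]]' |tail -2; python3 st.py
python3 -m creep '[[0,0,0,-0.0003,0.0095,0,0]]' |tail -2; python3 st.py
python3 -m creep '[[0,0,0,-0.0022,0.0091,0,0]]' |tail -2; python3 st.py
python3 -m creep '[[0,0,0,-0.0041,0.0085,0,0]]' |tail -2; python3 st.py
```

```text
contact_force: [5.0, -3.5, -2.8]
gripper_width: 0.191
ang -171.6 r 42.9 Ft -3.9 Fr -4.7 Fz -2.8 t 7.02
contact_force: [2.6, -5.7, 1.2]
gripper_width: 0.191
ang 176.0 r 43.0 Ft -5.3 Fr -3.4 Fz 1.2 t 7.1
contact_force: [-0.5, -4.7, 3.6]
gripper_width: 0.19
ang 163.6 r 43.2 Ft -4.6 Fr -1.1 Fz 3.6 t 7.18
contact_force: [0.0, -1.2, 1.7]
gripper_width: 0.191
ang 149.8 r 43.4 Ft -1.0 Fr -0.7 Fz 1.7 t 7.27
```

```bash

python3 -m creep '[[0,0,0,-0.0057,0.0074,0,0]]' |tail -2; python3 st.py
python3 -m creep '[[0,0,0,-0.0072,0.0061,0,0]]' |tail -2; python3 st.py
python3 -m creep '[[0,0,0,-0.0083,0.0045,0,0]]' |tail -2; python3 st.py
python3 -m creep '[[0,0,0,-0.009,0.0027,0,0]]' |tail -2; python3 st.py
python3 -m creep '[[0,0,0,0,0,0,0],[0,0,0,0,0,0,0],[0,0,0,0,0,0,0]]' |tail -2; python3 st.py
```

```text
contact_force: [-2.6, -1.8, 2.0]
gripper_width: 0.188
ang 136.6 r 43.8 Ft -3.1 Fr 0.5 Fz 2.0 t 7.35
contact_force: [-1.6, 1.1, 0.8]
gripper_width: 0.185
ang 123.6 r 44.2 Ft -0.8 Fr 1.7 Fz 0.8 t 7.43
contact_force: [-0.8, 1.8, 1.4]
gripper_width: 0.19
ang 110.8 r 44.6 Ft -0.2 Fr 2.0 Fz 1.4 t 7.52
contact_force: [-0.6, 4.2, 1.5]
gripper_width: 0.183
ang 98.2 r 45.1 Ft -0.3 Fr 4.2 Fz 1.5 t 7.6
contact_force: [1.2, 7.5, -1.7]
gripper_width: 0.186
ang 97.4 r 45.0 Ft 1.7 Fr 7.4 Fz -1.7 t 7.85
```

```bash

python3 -m creep '[[0,0,0,0,0,0,0.4],[0,0,0,0,0,0,0.4],[0,0,0,0,0,0,0.4],[0,0,0,0,0,0,0.4],[0,0,0,0,0,-0.03,0.4],[0,0,0,0,0,-0.04,0.4],[0,0,0,0,0,-0.04,0.4],[0,0,0,0,0,0,0.4],[0,0,0,0,0,0,0.4],[0,0,0,0,0,0,0.4]]'; python3 st.py
python3 - <<'E'
from h import *
to(c2w(c,[-.05,0,.22])[0])
im=manip.grab_frame("wrist");cv2.imwrite("pics/w8.png",im)
E
```

```text
time: 8.68
tool_pos: [0.5292, 0.2483, 0.2247]
tool_rot: [0.0, 0.033, 0.999, -0.0]
contact_force: [-0.6, -0.3, 0.3]
gripper_width: 0.397
ang 99.5 r 43.2 Ft -0.6 Fr -0.2 Fz 0.3 t 8.68
t 8.68 pos [0.5292 0.2483 0.2247] F [-0.6 -0.3  0.3] w 0.397
shift now-tool mm [  44.4 -227.     4.7] turn deg [-0.01  0.01 -0.01] shift case-aligned tool mm [  44.5 -227.     4.7]
```

View pics/w8.png

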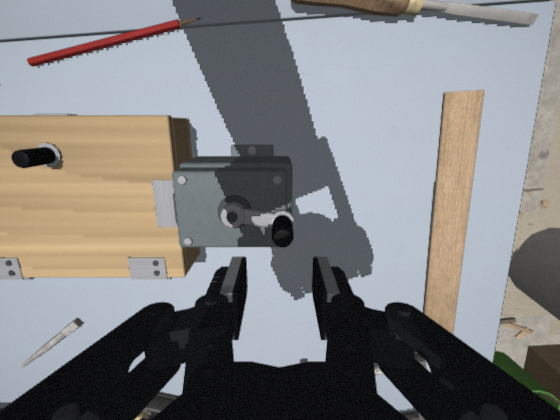

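```bash

python3 -m creep '[[0,0,0,0.008,-0.035,0,0.6],[0,0,0,0.008,-0.04,0,0.6],[0,0,0,0.008,-0.04,0,0.6],[0,0,0,0.008,-0.04,0,0.6],[0,0,0,0.008,-0.037,0,0.6],[0,0,0,0.004,-0.035,0,0.6],[0,0,0,0,0,0,0.6],[0,0,0,0,0,0,0.6],[0,0,0,0,0,0,0.6],[0,0,0,0,0,0,0.6]]'
python3 - <<'E'
from h import *
import pickle
to(c2w(c,[-.05,0,.22])[0])
cal=manip.get_calibration("wrist");pickle.dump(cal,open("w9.pkl","wb"))
im=manip.grab_frame("wrist");cv2.imwrite("pics/w9.png",im)
print(proj(cal,c2w(c,[[-.05,0,.103],[-.05,0,.067],[-.087,.12,.067],[-.087,-.12,.067]])))
E
```

```text
time: 9.57
tool_pos: [0.4701, 0.0258, 0.2237]
tool_rot: [-0.001, 0.032, 0.999, 0.0]
contact_force: [-0.1, -0.1, 0.2]
gripper_width: 0.601
t 9.57 pos [0.4701 0.0258 0.2237] F [-0.1 -0.1  0.2] w 0.601
shift now-tool mm [ 0.1 -1.1  3.7] turn deg [ 0.02 -0.11  0.08] shift case-aligned tool mm [ 0.1 -1.1  3.7]
[[278.70594969 207.82910521]
 [278.74055942 198.31006436]
 [400.53273474 161.93401273]
 [156.92115109 161.64945562]]
```

View pics/w9.png

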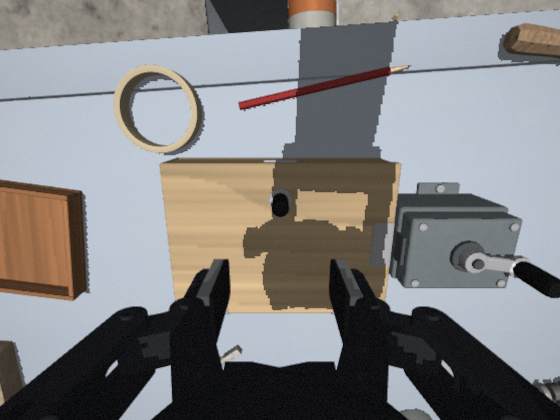

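```bash

python3 -m creep '[[0,0,0,-0.001,-0.0005,0.03,0.6],[0,0,0,0,0,0.035,0.6],[0,0,0,0,0,0.035,0.6],[0,0,0,0,0,0.035,0.6],[0,0,0,0,0,0.017,0.6],[0,0,0,0,0,0,0.6],[0,0,0,0,0,0,0],[0,0,0,0,0,0,0],[0,0,0,0,0,0,0],[0,0,0,0,0,0,0],[0,0,0,0,0,0,0],[0,0,0,0,0,0,0]]'
python3 - <<'E'
from h import *
to(c2w(c,[-.05,0,.0715])[0])
im=manip.grab_frame("wrist");cv2.imwrite("pics/w10.png",im)
print(manip.state()["joint_pos"])
E
```

```text
time: 10.62
tool_pos: [0.4733, 0.0262, 0.0754]
tool_rot: [0.002, 0.033, 0.999, 0.002]
contact_force: [1.4, 6.9, 0.8]
gripper_width: 0.167
t 10.62 pos [0.4733 0.0262 0.0754] F [1.4 6.9 0.8] w 0.167
shift now-tool mm [ 3.3 -1.7  3.8] turn deg [ 0.24  0.27 -0.  ] shift case-aligned tool mm [ 3.3 -1.7  3.9]
[-0.10462161 -0.16680625  2.09608925  0.00472398  1.20774293 -1.61160031]
```

View pics/w10.png

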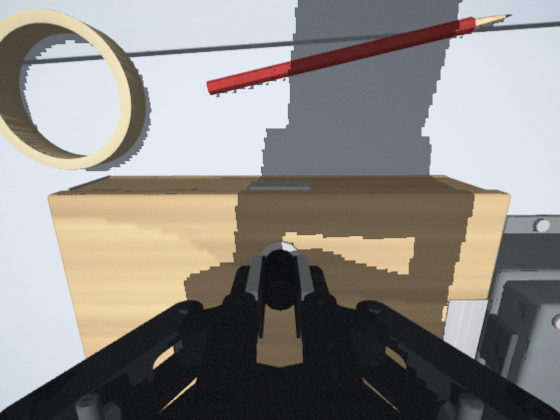

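```bash

python3 -m creep '[[0,3,0,-0.0011,0,-0.007,0],[0,3,0,-0.0011,0,-0.007,0],[0,3,0,-0.0011,0,-0.007,0],[0,3,0,-0.0011,0,-0.007,0],[0,0,0,0,0,0,0]]'
python3 - <<'E'
from h import *
im=manip.grab_frame("scene");cv2.imwrite("pics/s11.png",cv2.resize(im[100:285,130:370],None,fx=3.2,fy=3.2))
to(c2w(c,[-.05,0,.0715])[0])
print(manip.state()["joint_pos"])
E
```

```text
time: 11.08
tool_pos: [0.4809, 0.0257, 0.1034]
tool_rot: [-0.103, 0.032, 0.994, 0.006]
contact_force: [0.7, 8.0, 0.1]
gripper_width: 0.166
t 11.13 pos [0.4806 0.0257 0.1028] F [ 1.6  7.3 -1.2] w 0.163
shift now-tool mm [ 4.  -1.9 32.8] turn deg [  0.24 -11.76   0.02] shift case-aligned tool mm [10.6 -1.7 31.3]
[-0.09970701 -0.03181999  1.93184112 -0.00282502  1.44688192 -1.60479739]
```

View pics/s11.png

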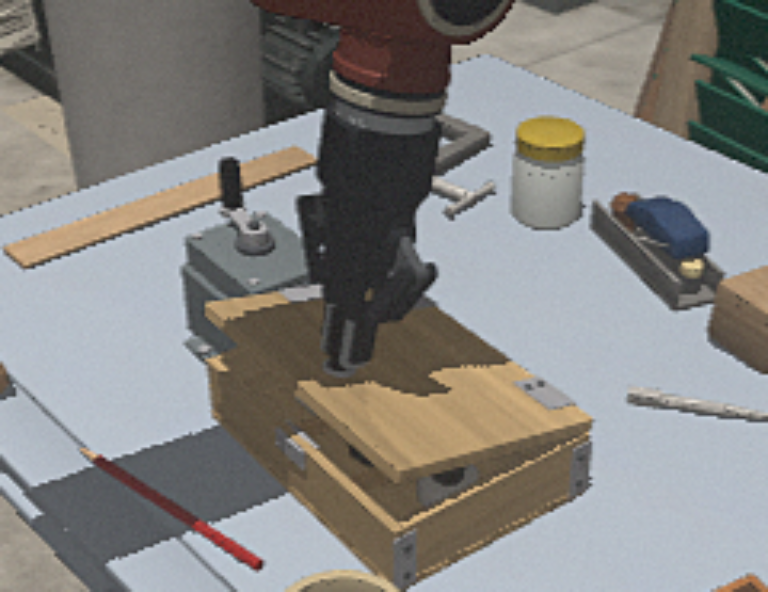

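```bash

python3 -m creep '[[0,5,0,-0.0021,0,-0.0117,0],[0,5,0,-0.0021,0,-0.0117,0],[0,5,0,-0.0021,0,-0.0117,0],[0,5,0,-0.0021,0,-0.0117,0],[0,5,0,-0.0021,0,-0.0117,0],[0,5,0,-0.0021,0,-0.0117,0],[0,0,0,0,0,0,0],[0,0,0,0,0,0,0]]'
python3 - <<'E'
from h import *
print(manip.state()["joint_pos"])
to(c2w(c,[-.05,0,.0715])[0])
E
```

```text
time: 11.8
tool_pos: [0.5207, 0.0231, 0.1586]
tool_rot: [-0.356, 0.03, 0.934, 0.014]
contact_force: [3.7, 6.7, -4.5]
gripper_width: 0.161
[-0.09084696  0.35385142  1.51541793 -0.01542464  2.00075632 -1.59926464]
t 11.8 pos [0.5207 0.0231 0.1586] F [ 3.7  6.7 -4.5] w 0.161
shift now-tool mm [-20.1  -2.2  98.8] turn deg [  0.22 -41.74   0.1 ] shift case-aligned tool mm [50.8 -1.8 87.1]
```

```bash

python3 -m creep '[[0,5,0,-0.0021,0,-0.0117,0],[0,5,0,-0.0021,0,-0.0117,0],[0,5,0,-0.0021,0,-0.0117,0],[0,5,0,-0.0021,0,-0.0117,0],[0,5,0,-0.0021,0,-0.0117,0],[0,0,0,0,0,0,0],[0,0,0,0,0,0,0]]'
python3 - <<'E'
from h import *
print(manip.state()["joint_pos"])
to(c2w(c,[-.05,0,.0715])[0])
im=manip.grab_frame("scene");cv2.imwrite("pics/s12.png",cv2.resize(im[60:285,130:420],None,fx=2.6,fy=2.6))
E
```

```text
time: 12.38
tool_pos: [0.5718, 0.0198, 0.1846]
tool_rot: [-0.55, 0.026, 0.834, 0.019]
contact_force: [2.4, 9.6, -5.9]
gripper_width: 0.165
[-0.08624999  0.68851655  1.18406382 -0.02890478  2.43514052 -1.60475893]
t 12.38 pos [0.5718 0.0198 0.1846] F [ 2.4  9.6 -5.9] w 0.165
shift now-tool mm [-63.9  -2.1 138.2] turn deg [  0.15 -66.83   0.18] shift case-aligned tool mm [101.9  -1.8 113.1]
```

View pics/s12.png

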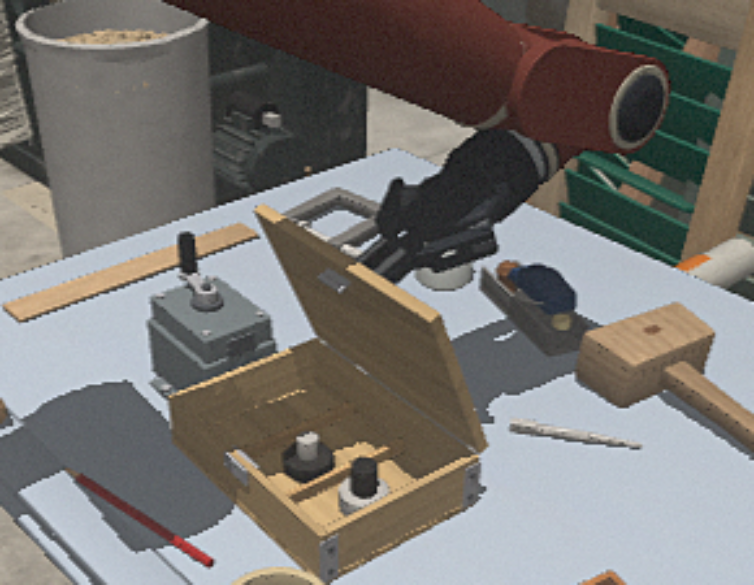

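```bash

python3 -m creep '[[0,0,0,-0.0039,0,-0.0116,0],[0,0,0,-0.0049,0,-0.0112,0],[0,0,0,0,0,0,0]]' | tail -3
python3 -m creep '[[0,0,0,-0.0059,0,-0.0108,0],[0,0,0,-0.0068,0,-0.0102,0],[0,0,0,0,0,0,0],[0,0,0,0,0,0,0]]'
python3 - <<'E'
from h import *
print(manip.state()["joint_pos"])
im=manip.grab_frame("scene");cv2.imwrite("pics/s13.png",cv2.resize(im[60:285,130:420],None,fx=2.6,fy=2.6))
E
```

```text
tool_rot: [-0.551, 0.026, 0.834, 0.019]
contact_force: [-2.3, 7.8, -5.5]
gripper_width: 0.163
time: 13.02
tool_pos: [0.6194, 0.0167, 0.1822]
tool_rot: [-0.55, 0.026, 0.834, 0.019]
contact_force: [-1.3, 8.0, -5.5]
gripper_width: 0.164
[-0.0847702   0.79828399  1.02230818 -0.02986747  2.48738509 -1.60538128]
```

View pics/s13.png

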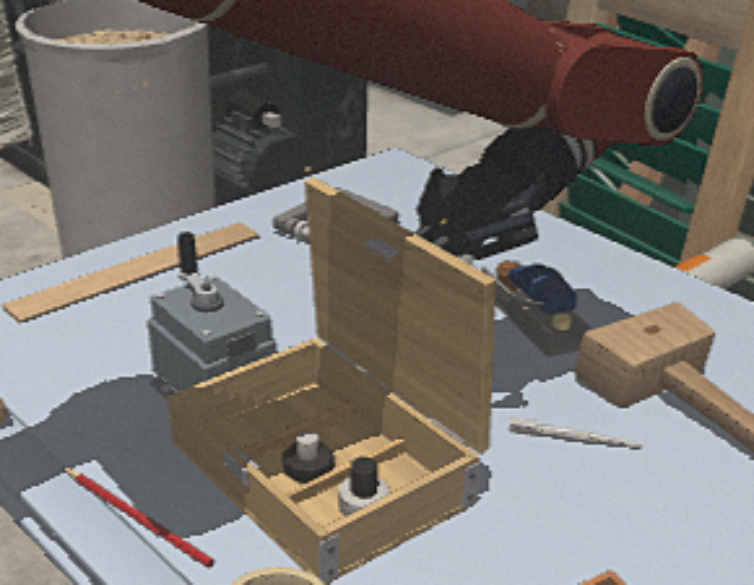

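```bash

python3 -m creep '[[0,0,0,0,0,0,0.6],[0,0,0,0,0,0,0.6],[0,0,0,0,0,0,0.6],[0,0,0,0,0,0,0.6],[0,0,0,0,0,-0.02,0.6],[0,0,0,0,0,-0.028,0.6],[0,0,0,0,0,-0.028,0.6],[0,0,0,0.03,0,-0.012,0.6],[0,0,0,0.03,0,-0.012,0.6],[0,0,0,0.03,0,-0.012,0.6],[0,0,0,0.03,0,-0.012,0.6],[0,0,0,0,0,0,0.6]]'
python3 - <<'E'
from h import *
print(manip.state()["joint_pos"])
to(c2w(c,[0,0.01,.25])[0])
E
```

```text
time: 14.07
tool_pos: [0.6423, 0.0091, 0.3097]
tool_rot: [-0.518, 0.028, 0.855, 0.016]
contact_force: [0.9, -0.8, 2.3]
gripper_width: 0.599
[-0.09118072  0.7189607   0.89131168 -0.04810903  2.61998236 -1.62383862]
t 14.07 pos [0.6423 0.0091 0.3097] F [ 0.9 -0.8  2.3] w 0.599
shift now-tool mm [  4.   14.5 136.7] turn deg [ -0.08 -62.41   0.  ] shift case-aligned tool mm [123.   14.3  59.7]
```

```bash

python3 -m creep '[[0,-6.9,0,0,0,0,0.6],[0,-6.9,0,0,0,0,0.6],[0,-6.9,0,0,0,0,0.6],[0,-6.9,0,0,0,0,0.6],[0,-6.9,0,0,0,0,0.6],[0,-6.9,0,0,0,0,0.6],[0,-6.9,0,0,0,0,0.6],[0,-6.9,0,0,0,0,0.6],[0,-6.9,0,0,0,0,0.6],[0,0,0,0,0,0,0.6],[0,0,0,0,0,0,0.6],[0,0,0,0,0,0,0.6]]'
python3 - <<'E'
from h import *
import pickle
to(c2w(c,[0,0.01,.25])[0])
cal=manip.get_calibration("wrist");pickle.dump(cal,open("w14.pkl","wb"))
im=manip.grab_frame("wrist");cv2.imwrite("pics/w14.png",im)
im=manip.grab_frame("top");cv2.imwrite("pics/t14.png",cv2.resize(im[165:285,165:330],None,fx=4.8,fy=4.8,interpolation=cv2.INTER_CUBIC))
E
```

```text
time: 15.07
tool_pos: [0.6424, 0.0091, 0.3027]
tool_rot: [-0.009, 0.032, 0.999, -0.0]
contact_force: [0.4, -0.7, 1.7]
gripper_width: 0.601
t 15.07 pos [0.6424 0.0091 0.3027] F [ 0.4 -0.7  1.7] w 0.601
shift now-tool mm [122.1  14.4  55. ] turn deg [-0.04 -1.08  0.04] shift case-aligned tool mm [123.1  14.2  52.7]
```

View pics/w14.png

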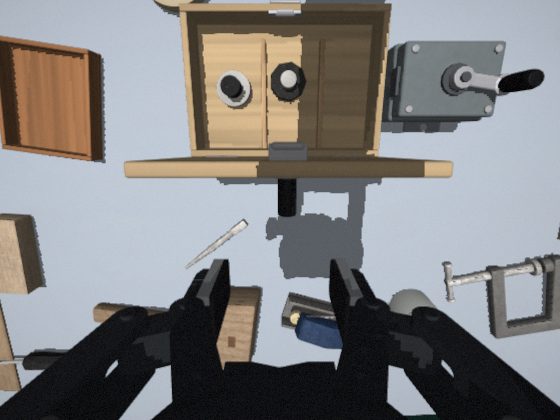

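View pics/t14.png

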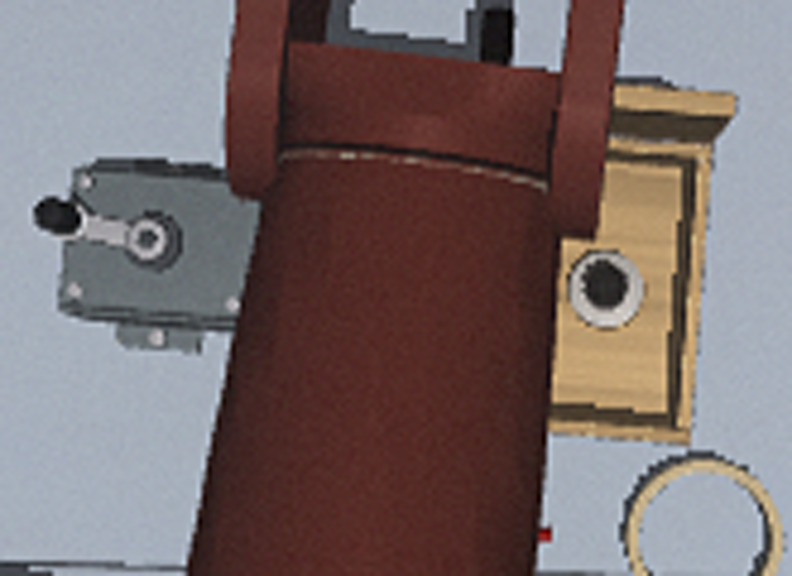

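```bash
python3 - <<'E'
from h import *
import pickle
cal=pickle.load(open("w14.pkl","rb"))
im=cv2.imread("pics/w14.png")
cv2.imwrite("pics/w14z.png",cv2.resize(im[50:120,200:330],None,fx=6,fy=6,interpolation=cv2.INTER_CUBIC))
for k in ("star_knob","round_knob_center"):
    try:
        for d in manip.cut_out(k,"wrist")[:2]: print(k,d["confidence"],d["rect"])
    except Exception as e: print(e)
E
```

```text
star_knob 0.61 [271.8, 61.1, 306.6, 101.7]
star_knob 0.3 [122.3, 0.0, 545.7, 217.7]
round_knob_center 0.97 [218.0, 70.3, 250.6, 110.2]
```

View pics/w14z.png

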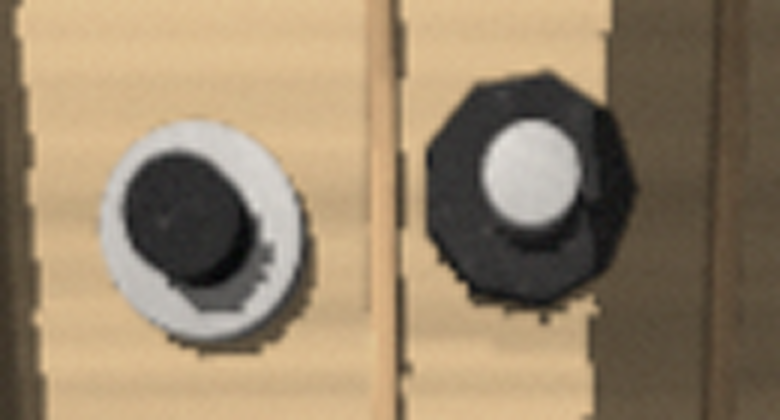

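```bash
python3 - <<'E'
from h import *
import pickle
cal=pickle.load(open("w14.pkl","rb"))
P=np.r_[back(cal,(288.8,78.8),.042),back(cal,(288.7,81.3),.018),back(cal,(186/6+200,216/6+50),.051)]
print(P)
a=c[2];print((P[:,:2]-c[:2])@np.array([[np.cos(a),-np.sin(a)],[np.sin(a),np.cos(a)]]))
# check case: front upper edge corners at z .055 row~?
print(proj(cal,c2w(c,[[-.085,.12,.055],[-.085,-.12,.055],[0.085,-.12,.055]])))
to([P[0,0],P[0,1],.13])
E
```

```text
[[ 0.51324382  0.02853248  0.042     ]
 [ 0.51284197  0.02914802  0.018     ]
 [ 0.51802685 -0.04235804  0.051     ]]
[[-0.00704698  0.0066974 ]
 [-0.00748818  0.00728538]
 [ 0.00235684 -0.06372923]]
[[390.72487575   1.697242  ]
 [176.97208886   1.56483427]
 [189.29351872 155.30752362]]
t 15.27 pos [0.6431 0.0092 0.3018] F [ 0.2 -0.3  0.3] w 0.602
shift now-tool mm [127.6  11.  174.3] turn deg [-0.03 -1.08  0.05] shift case-aligned tool mm [130.8  10.8 171.8]
```

```bash

python3 -m creep '[[0,-1,0,0.03,0.002,0,0.45],[0,0,0,0.034,0.003,0,0.45],[0,0,0,0.034,0.003,0,0.45],[0,0,0,0.0328,0.0028,0.03,0.45],[0,0,0,0,0,0.04,0.45],[0,0,0,0,0,0.04,0.45],[0,0,0,0,0,0.03,0.45],[0,0,0,0,0,0,0.45],[0,0,0,0,0,0,0.45],[0,0,0,0,0,0,0.45]]'
python3 - <<'E'
from h import *
import pickle
to([.5132,.0288,.027])
cal=manip.get_calibration("wrist");pickle.dump(cal,open("w15.pkl","wb"))
im=manip.grab_frame("wrist");cv2.imwrite("pics/w15.png",im)
print(proj(cal,[[.5132,.0288,.042],[.5132,.0288,.02]]))
E
```

```text
time: 16.1
tool_pos: [0.516, 0.028, 0.167]
tool_rot: [0.001, 0.032, 0.999, -0.0]
contact_force: [-0.5, -0.3, 0.6]
gripper_width: 0.448
t 16.1 pos [0.516 0.028 0.167] F [-0.5 -0.3  0.6] w 0.448
shift now-tool mm [  3.2   0.7 140. ] turn deg [-0.03  0.14  0.06] shift case-aligned tool mm [  2.9   0.6 140. ]
[[280.71175816 203.12703112]
 [280.61339023 197.34556512]]
```

View pics/w15.png

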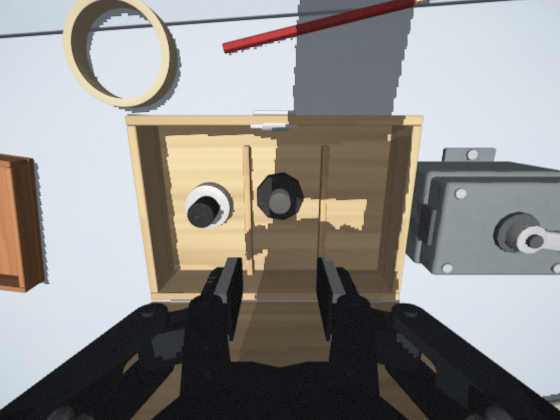

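```bash

python3 -m creep '[[0,0,0,0.003,0.0005,0.03,0.45],[0,0,0,0,0,0.036,0.45],[0,0,0,0,0,0.036,0.45],[0,0,0,0,0,0.025,0.45],[0,0,0,0,0,0.012,0.45],[0,0,0,0,0,0,0.45],[0,0,0,0,0,0,0.45],[0,0,0,0,0,0,0.45]]'
python3 - <<'E'
from h import *
to([.5132,.0288,.0265])
E
```

```text
time: 16.82
tool_pos: [0.514, 0.0286, 0.0288]
tool_rot: [0.003, 0.032, 0.999, -0.0]
contact_force: [0.7, -1.3, 1.3]
gripper_width: 0.448
t 16.82 pos [0.514  0.0286 0.0288] F [ 0.7 -1.3  1.3] w 0.448
shift now-tool mm [0.8 0.1 2.3] turn deg [-0.04  0.29  0.07] shift case-aligned tool mm [0.8 0.1 2.3]
```

```bash

python3 -m creep '[[0,0,0,0,0,0,0],[0,0,0,0,0,0,0],[0,0,0,0,0,0,0],[0,0,0,0,0,0,0],[0,0,0,0,0,0,0],[0,0,0,0,0,0,0],[0,0,0,0,0,-0.01,0],[0,0,0,0,0,-0.025,0],[0,0,0,0,0,-0.035,0],[0,0,0,0,0,-0.035,0],[0,0,0,0,0,-0.02,0],[0,0,0,0,0,0,0],[0,0,0,0,0,0,0]]'
python3 - <<'E'
from h import *
to([.5196,-.2915,.15])
im=manip.grab_frame("wrist");cv2.imwrite("pics/w16.png",im)
im=manip.grab_frame("scene");cv2.imwrite("pics/s16.png",cv2.resize(im[60:360,130:430],None,fx=2,fy=2))
E
```

```text
time: 17.9
tool_pos: [0.5124, 0.0288, 0.1531]
tool_rot: [0.002, 0.032, 0.999, -0.0]
contact_force: [-1.0, 0.1, -1.8]
gripper_width: 0.202
t 17.9 pos [0.5124 0.0288 0.1531] F [-1.   0.1 -1.8] w 0.202
shift now-tool mm [ -27.7 -319.2    3.4] turn deg [-0.03  0.24  0.07] shift case-aligned tool mm [ -28.1 -319.2    3.1]
```

View pics/w16.png

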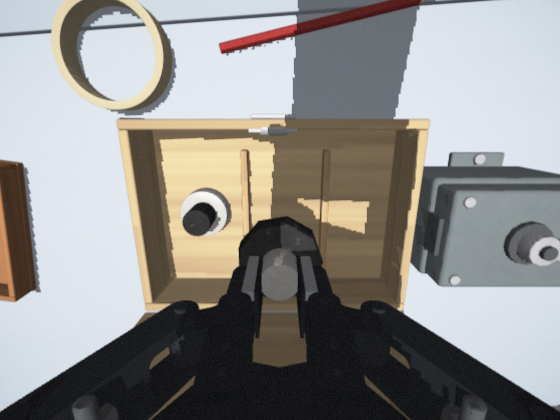

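View pics/s16.png

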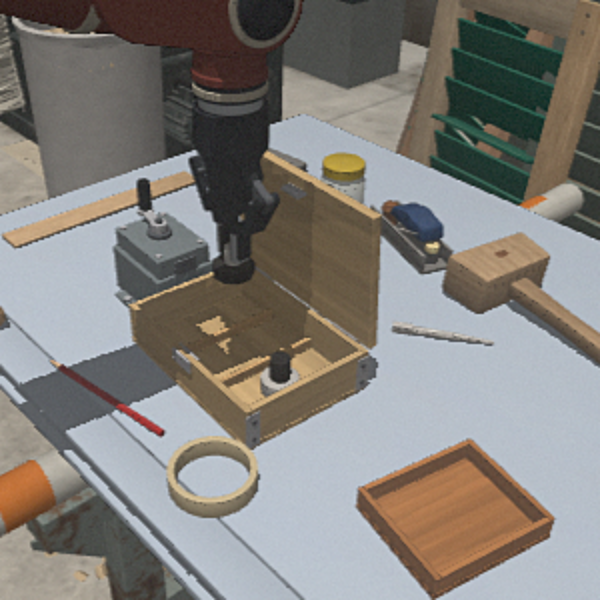

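```bash

python3 -m creep '[[0,0,0,-0.003,-0.025,0,0],[0,0,0,-0.0035,-0.04,0,0],[0,0,0,-0.0035,-0.041,0,0],[0,0,0,-0.0035,-0.041,0,0],[0,0,0,-0.0035,-0.041,0,0],[0,0,0,-0.0035,-0.041,0,0],[0,0,0,-0.0035,-0.041,0,0],[0,0,0,-0.004,-0.035,0,0],[0,0,0,0,-0.014,0,0],[0,0,0,0,0,0,0],[0,0,0,0,0,0,0],[0,0,0,0,0,0,0]]'
python3 - <<'E'
from h import *
import pickle
to([.5196,-.2915,.029])
cal=manip.get_calibration("wrist");pickle.dump(cal,open("w17.pkl","wb"))
im=manip.grab_frame("wrist");cv2.imwrite("pics/w17.png",im)
E
```

```text
time: 19.0
tool_pos: [0.5182, -0.2895, 0.1494]
tool_rot: [-0.001, 0.032, 0.999, 0.001]
contact_force: [0.2, -0.3, -1.2]
gripper_width: 0.199
t 19.0 pos [ 0.5182 -0.2895  0.1494] F [ 0.2 -0.3 -1.2] w 0.199
shift now-tool mm [ -1.8  -2.1 120.4] turn deg [ 0.09 -0.13  0.12] shift case-aligned tool mm [ -1.5  -1.9 120.4]
```

View pics/w17.png

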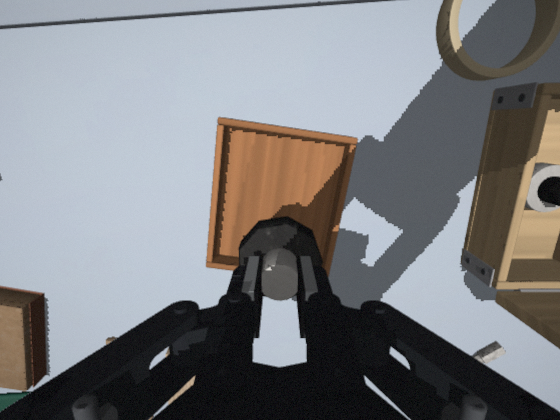

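```bash
python3 - <<'E'
from h import *
import pickle
cal=pickle.load(open("w17.pkl","rb"))
P=back(cal,[(220,119),(356,138),(208,266)],.028);print(P,(P[1]+P[2])/2)
to([*((P[1]+P[2])/2)[:2],.029])
E
```

```text
[[ 0.43824399 -0.33449679  0.028     ]
 [ 0.46089042 -0.22098349  0.028     ]
 [ 0.57200554 -0.36234078  0.028     ]] [ 0.51644798 -0.29166214  0.028     ]
t 19.05 pos [ 0.5185 -0.2894  0.1498] F [-0.8 -0.2 -1.1] w 0.203
shift now-tool mm [  1.7  -2.6 120.8] turn deg [ 0.06 -0.1   0.15] shift case-aligned tool mm [  1.9  -2.4 120.8]
```

```bash

python3 -m creep '[[0,0,0,0,-0.002,0.025,0],[0,0,0,0,0,0.035,0],[0,0,0,0,0,0.03,0],[0,0,0,0,0,0.018,0],[0,0,0,0,0,0.007,0],[0,0,0,0,0,0,0],[0,0,0,0,0,0,0],[0,0,0,0,0,0,0]]'
python3 -m creep '[[0,0,0,0,0,0.002,0],[0,0,0,0,0,0,0]]'
python3 -m creep '[[0,0,0,0,0,0.002,0],[0,0,0,0,0,0,0]]'
```

```text
time: 19.72
tool_pos: [0.5202, -0.2937, 0.0381]
tool_rot: [0.001, 0.032, 0.999, -0.001]
contact_force: [-0.4, 0.1, -1.1]
gripper_width: 0.202
time: 19.88
tool_pos: [0.5196, -0.2938, 0.0354]
tool_rot: [0.001, 0.032, 0.999, -0.001]
contact_force: [0.2, 0.8, -0.9]
gripper_width: 0.204
time: 20.05
tool_pos: [0.5188, -0.2934, 0.0321]
tool_rot: [0.0, 0.032, 0.999, -0.0]
contact_force: [-0.4, 0.5, -0.4]
gripper_width: 0.201
```

```bash

python3 -m creep '[[0,0,0,0,0,0.0015,0],[0,0,0,0,0,0,0]]'
python3 -m creep '[[0,0,0,0,0,0.0015,0],[0,0,0,0,0,0,0]]'
python3 -m creep '[[0,0,0,0,0,0.001,0],[0,0,0,0,0,0,0]]'
```

```text
time: 20.22
tool_pos: [0.5185, -0.2932, 0.0301]
tool_rot: [-0.0, 0.032, 0.999, -0.0]
contact_force: [-0.1, -0.7, -1.2]
gripper_width: 0.203
time: 20.38
tool_pos: [0.5186, -0.2933, 0.0287]
tool_rot: [-0.0, 0.032, 0.999, -0.0]
contact_force: [-0.3, -0.1, -1.0]
gripper_width: 0.197
time: 20.55
tool_pos: [0.5186, -0.2934, 0.0286]
tool_rot: [-0.0, 0.032, 0.999, -0.0]
contact_force: [-2.9, 1.7, 4.5]
gripper_width: 0.204
```

Contact with the tray floor (+5 N). Release and rise.

```bash

python3 -m creep '[[0,0,0,0,0,0,0.45],[0,0,0,0,0,0,0.45],[0,0,0,0,0,0,0.45],[0,0,0,0,0,0,0.45],[0,0,0,0,0,0,0.45],[0,0,0,0,0,-0.01,0.45],[0,0,0,0,0,-0.03,0.45],[0,0,0,0,0,-0.04,0.45],[0,0,0,0,0,-0.04,0.45],[0,0,0,0,0,-0.04,0.45],[0,0,0,0,0,-0.04,0.45],[0,0,0,0,0,-0.04,0.45],[0,0,0,0,0,0,0.45],[0,0,0,0,0,0,0.45]]'
python3 - <<'E'
from h import *
import pickle
to(c2w(c,[.13,-.06,.3])[0])
cal=manip.get_calibration("wrist")
im=manip.grab_frame("wrist");cv2.imwrite("pics/w18.png",im)
im=manip.grab_frame("scene");cv2.imwrite("pics/s18.png",cv2.resize(im[60:360,130:430],None,fx=2,fy=2))
E
```

```text
time: 21.72
tool_pos: [0.5202, -0.2942, 0.2732]
tool_rot: [0.003, 0.032, 0.999, -0.003]
contact_force: [0.2, 0.1, -0.2]
gripper_width: 0.451
t 21.72 pos [ 0.5202 -0.2942  0.2732] F [ 0.2  0.1 -0.2] w 0.451
shift now-tool mm [-109.6  254.6  -27.3] turn deg [-0.29  0.41  0.07] shift case-aligned tool mm [-109.1  254.9  -26.8]
```

View pics/w18.png

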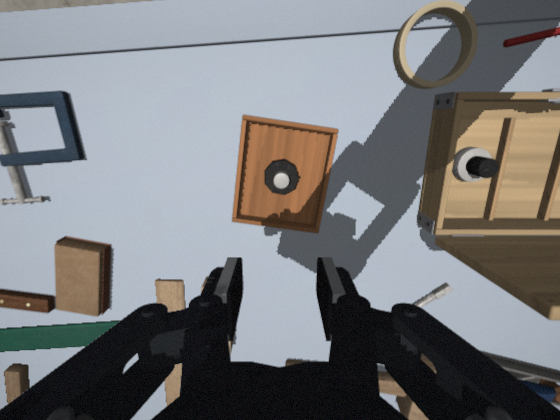

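View pics/s18.png

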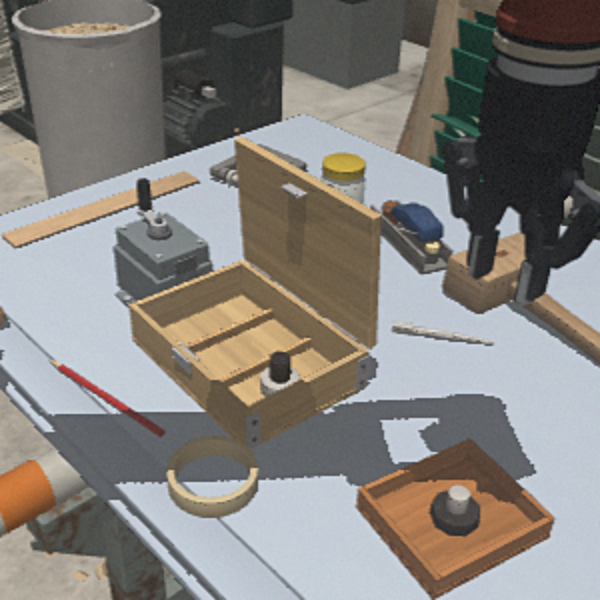

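```bash

python3 - <<'E'
from h import *
to(c2w(c,[.145,-.07,.273])[0])
E
python3 -m creep '[[0,0.4,0,-0.035,0,0,0],[0,0,0,-0.035,0.015,0,0],[0,0,0,-0.03,0.025,0,0],[0,0,0,-0.022,0.035,0,0],[0,0,0,0,0.04,0,0],[0,0,0,0,0.04,0,0],[0,0,0,0,0.04,0,0],[0,0,0,0,0.035,0,0],[0,0,0,0,0.015,0,0],[0,0,0,0,0,0,0],[0,0,0,0,0,0,0],[0,0,0,0,0,0,0]]'
python3 - <<'E'
from h import *
to(c2w(c,[.13,-.07,.19])[0])
im=manip.grab_frame("wrist");cv2.imwrite("pics/w19.png",im)
im=manip.grab_frame("scene");cv2.imwrite("pics/s19.png",cv2.resize(im[60:360,130:430],None,fx=2,fy=2))
E
```

```text
t 21.82 pos [ 0.5184 -0.2929  0.2676] F [-0.3 -0.  -0.6] w 0.45
shift now-tool mm [-126.2  243.6   -5.5] turn deg [-0.01 -0.03  0.07] shift case-aligned tool mm [-125.9  243.8   -5.4]
time: 22.82
tool_pos: [0.6557, -0.0576, 0.2658]
tool_rot: [-0.005, 0.033, 0.999, -0.0]
contact_force: [-0.7, -1.4, 0.3]
gripper_width: 0.001
t 22.82 pos [ 0.6557 -0.0576  0.2658] F [-0.7 -1.4  0.3] w 0.001
shift now-tool mm [10.   0.1 75.9] turn deg [-0.06 -0.53  0.01] shift case-aligned tool mm [10.7 -0.  75.8]
```

View pics/w19.png

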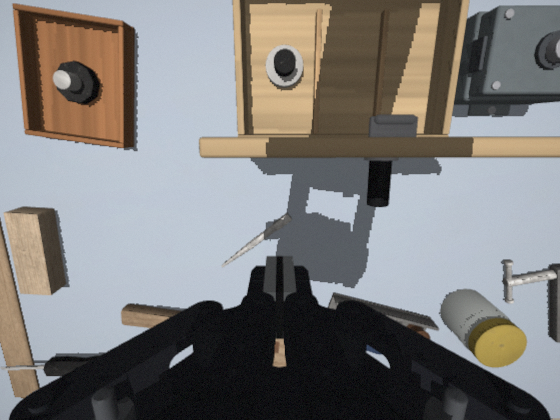

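View pics/s19.png

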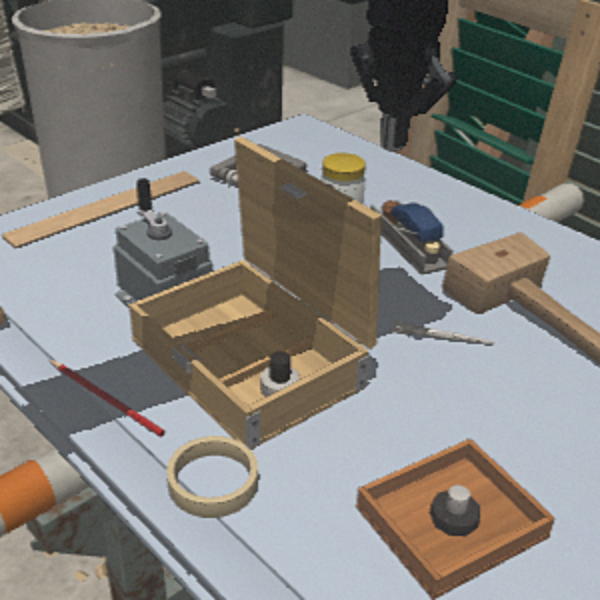

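```bash
python3 - <<'E'
import numpy as np
th=np.radians(np.r_[90,np.arange(84,7,-7)]); s=.145
x=.085-s*np.cos(th)+.012*np.sin(th)+.011; z=.055+s*np.sin(th)+.012*np.cos(th)
print(x[0],z[0],x[-1],z[-1],np.degrees(th[-1]))
for dx,dz in np.round(np.c_[np.diff(x),np.diff(z)],4): print(f"[0,0,0,{-dx:.4f},0,{-dz:.4f},0]",end=",")
E
python3 -m creep '[[0,-0.5,0,0,0,0.025,0],[0,0,0,0,0,0.035,0],[0,0,0,0,0,0.006,0],[0,0,0,0.01,0,0,0],[0,0,0,0.01,0,0,0],[0,0,0,0,0,0,0],[0,0,0,0,0,0,0],[0,0,0,0,0,0,0]]'
python3 - <<'E'
from h import *
to(c2w(c,[.108,-.07,.200])[0])
E
```

```text
0.10799999999999998 0.19999999999999998 -0.04178981756282346 0.10172222357726377 14.0
[0,0,0,0.0152,0,-0.0005,0],[0,0,0,0.0177,0,0.0015,0],[0,0,0,0.0174,0,0.0036,0],[0,0,0,0.0168,0,0.0057,0],[0,0,0,0.0160,0,0.0077,0],[0,0,0,0.0149,0,0.0096,0],[0,0,0,0.0137,0,0.0114,0],[0,0,0,0.0122,0,0.0129,0],[0,0,0,0.0105,0,0.0143,0],[0,0,0,0.0087,0,0.0155,0],[0,0,0,0.0067,0,0.0164,0],time: 23.58
tool_pos: [0.6368, -0.0557, 0.2027]
tool_rot: [0.002, 0.032, 0.999, -0.0]
contact_force: [-0.0, 0.3, 0.8]
gripper_width: 0.0
t 23.58 pos [ 0.6368 -0.0557  0.2027] F [-0.   0.3  0.8] w 0.0
shift now-tool mm [13.8 -0.7  2.6] turn deg [-0.05  0.23  0.04] shift case-aligned tool mm [13.7 -0.7  2.7]
```

```bash

python3 -m creep '[[0,0,0,0.0135,0,0.0025,0],[0,0,0,0.0152,0,-0.0005,0],[0,0,0,0.0177,0,0.0015,0],[0,0,0,0.0174,0,0.0036,0],[0,0,0,0.0168,0,0.0057,0]]'
python3 - <<'E'
from h import *
s,p,_=tool(); print(manip.state()["joint_pos"])
im=manip.grab_frame("scene");cv2.imwrite("pics/s20.png",cv2.resize(im[60:360,130:430],None,fx=2,fy=2))
to(c2w(c,[-.042,-.07,.102])[0])
E
```

```text
time: 24.0
tool_pos: [0.5564, -0.0503, 0.1898]
tool_rot: [0.003, 0.032, 0.999, -0.001]
contact_force: [0.3, -0.2, 0.3]
gripper_width: -0.0
[-2.23356551e-01 -7.98949355e-02  1.81423467e+00 -1.31432713e-04
  1.40160323e+00 -1.72990321e+00]
t 24.05 pos [ 0.5531 -0.0497  0.1876] F [ 1.2  0.3 -0.8] w 0.001
shift now-tool mm [79.8 -1.1 85.6] turn deg [-0.03 -0.01  0.08] shift case-aligned tool mm [79.8 -1.2 85.6]
```

View pics/s20.png

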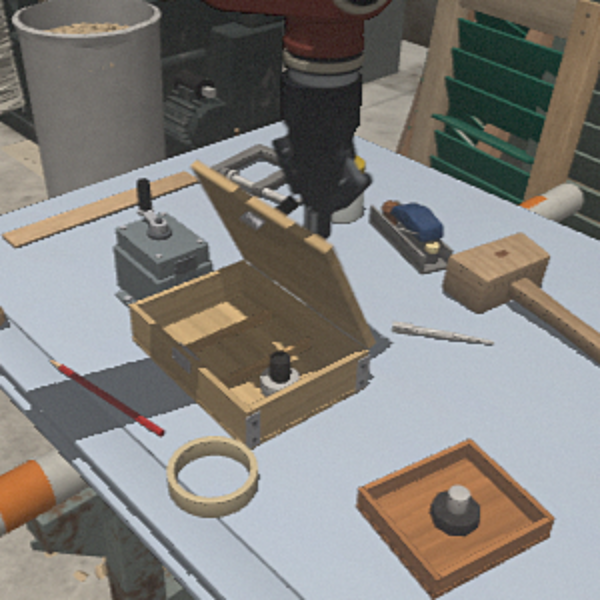

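```bash

python3 -m creep '[[0,0,0,0.016,0,0.0077,0],[0,0,0,0.0149,0,0.0096,0],[0,0,0,0.0137,0,0.0114,0],[0,0,0,0.0122,0,0.0129,0],[0,0,0,0.0105,0,0.0143,0],[0,0,0,0.0087,0,0.0155,0],[0,0,0,0.0067,0,0.0164,0],[0,0,0,0,0,0,0],[0,0,0,0,0,0,0]]'
python3 - <<'E'
from h import *
im=manip.grab_frame("scene");cv2.imwrite("pics/s21.png",cv2.resize(im[60:360,130:430],None,fx=2,fy=2))
to(c2w(c,[-.055,-.07,.067])[0])
E
```

```text
time: 24.8
tool_pos: [0.4734, -0.0449, 0.1002]
tool_rot: [0.001, 0.032, 0.999, -0.0]
contact_force: [0.7, -0.6, -0.0]
gripper_width: -0.004
t 24.85 pos [ 0.4744 -0.0451  0.1013] F [-0.1 -0.1  0.6] w 0.001
shift now-tool mm [14.1 -0.7 34.3] turn deg [-0.04  0.18  0.07] shift case-aligned tool mm [14.  -0.7 34.3]
```

View pics/s21.png

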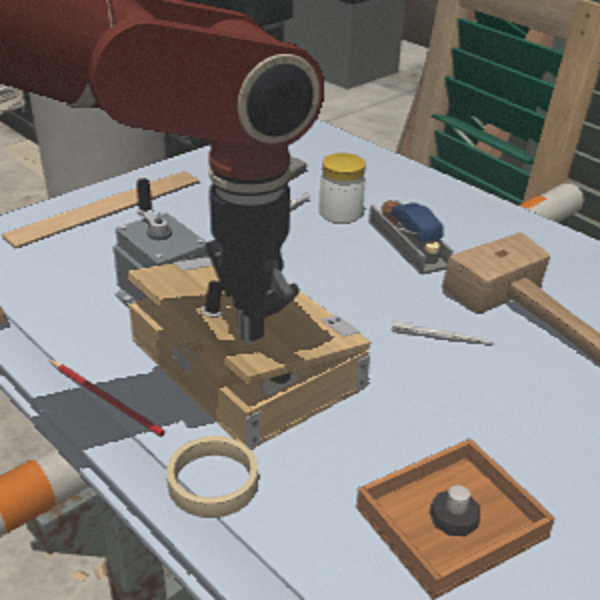

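```bash

python3 -m creep '[[0,0,0,0.006,0,0.01,0],[0,0,0,0.004,0,0.01,0],[0,0,0,0,0,0.008,0],[0,0,0,0,0,0.004,0],[0,0,0,0,0,0,0]]'
python3 -m creep '[[0,0,0,0,0,0.003,0],[0,0,0,0,0,0,0]]'
python3 -m creep '[[0,0,0,0,0,0.003,0],[0,0,0,0,0,0,0]]'
```

```text
time: 25.27
tool_pos: [0.4629, -0.0441, 0.0673]
tool_rot: [0.0, 0.032, 0.999, -0.0]
contact_force: [-0.4, -0.3, -0.2]
gripper_width: 0.003
time: 25.43
tool_pos: [0.4634, -0.0443, 0.0667]
tool_rot: [-0.0, 0.032, 0.999, -0.0]
contact_force: [-6.1, 1.0, 12.5]
gripper_width: 0.003
time: 25.6
tool_pos: [0.4635, -0.0444, 0.0663]
tool_rot: [-0.001, 0.032, 0.999, -0.0]
contact_force: [-14.8, 2.3, 27.5]
gripper_width: 0.0
```

```bash

python3 -m creep '[[0,0,0,0,0,0,0],[0,0,0,0,0,-0.005,0],[0,0,0,0,0,-0.02,0],[0,0,0,0,0,-0.04,0],[0,0,0,0,0,-0.04,0],[0,0,0,0,0,-0.04,0],[0,0,0,0,-0.03,-0.04,0],[0,0,0,0,-0.04,0,0],[0,0,0,0,-0.04,0,0],[0,0,0,0,-0.04,0,0],[0,0,0,0,-0.02,0,0],[0,0,0,0,0,0,0],[0,0,0,0,0,0,0],[0,0,0,0,0,0,0]]'
python3 - <<'E'
from h import *
im=manip.grab_frame("scene");cv2.imwrite("pics/s22.png",cv2.resize(im[60:360,130:430],None,fx=2,fy=2))
cv2.imwrite("pics/s22z.png",cv2.resize(im[145:285,175:330],None,fx=4.2,fy=4.2,interpolation=cv2.INTER_CUBIC))
im=manip.grab_frame("top");cv2.imwrite("pics/t22.png",im)
E
```

```text
time: 26.77
tool_pos: [0.4524, -0.2082, 0.2401]
tool_rot: [0.0, 0.032, 0.999, 0.0]
contact_force: [1.0, 0.3, -0.3]
gripper_width: 0.004
```

View pics/s22.png

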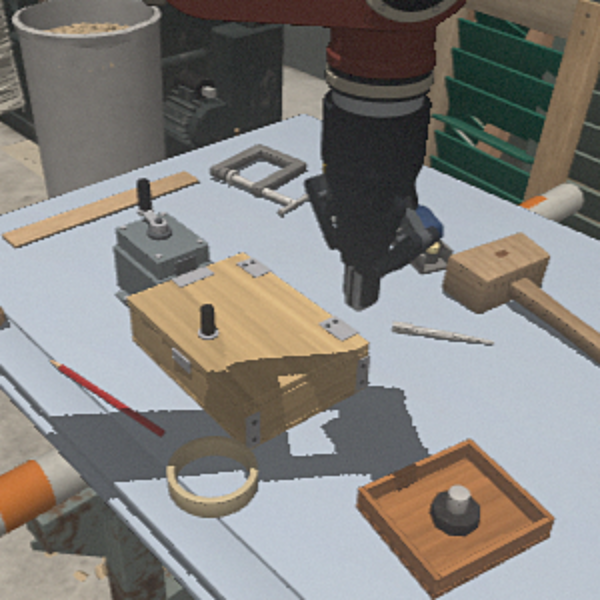

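View pics/s22z.png

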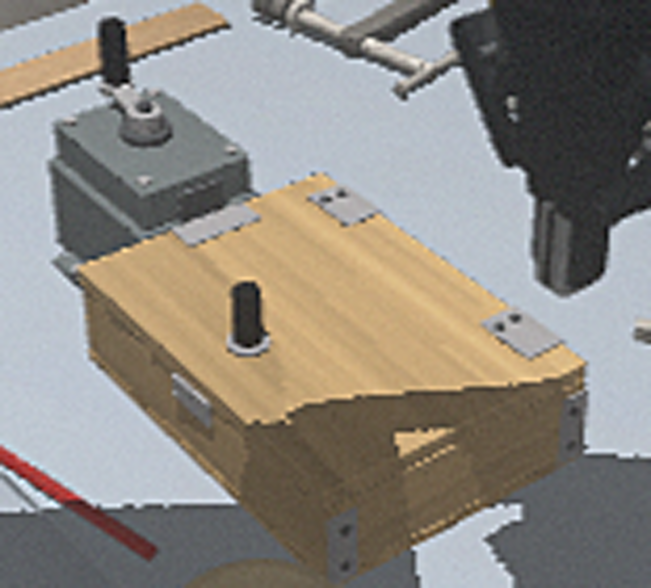

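View pics/t22.png

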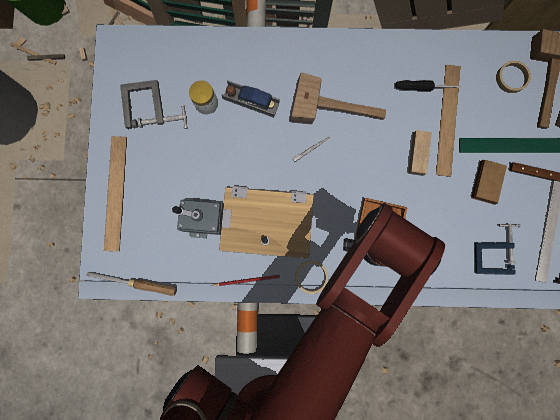

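```bash
python3 - <<'E'
from h import *
a=cv2.imread("pics/scene0.png",0); b=cv2.cvtColor(manip.grab_frame("scene"),cv2.COLOR_BGR2GRAY)
for (r0,r1,c0,c1) in ((205,240,222,245),(230,250,212,230)):
    A,B=[np.float32(i[r0:r1,c0:c1]) for i in (a,b)]
    print(cv2.phaseCorrelate(A,B,cv2.createHanningWindow(A.shape[::-1],cv2.CV_32F)))
S=manip.get_calibration("scene")
for t in (0,.015,.04):
    P=[.085-.135*np.cos(t)+.048*np.sin(t),0,.055+.135*np.sin(t)+.048*np.cos(t)]; print(t,proj(S,c2w(c,P)))
E
```

```text
((-0.09338728510033967, 0.09089278414518276), 0.9874358767712558)
((0.19365040666213496, -0.17439552934306946), 1.0401543352339002)
0 [[233.69102858 214.06706563]]
0.015 [[233.93854576 213.19480688]]
0.04 [[234.37804896 211.736592  ]]
```

```bash
python3 - <<'E'
from h import *
print(manip.job_done()); s=manip.state(); print(s["time"],s["contact_force"])
E
```

```text
the job is handed in; nothing more can be done
None
the job is handed in; nothing more can be done
```

The job is done and handed in at about 27 s, well inside the 72 s limit; the hand-in gave no verdict, so the results below are from my own checks.

- **Crank:** I gripped the handle and wound it clockwise until the drag fell from about 5 N to about 1 N or less. I stopped roughly 0.9 rad past that point, so I estimate the crank at about 11.3 rad. That figure comes from the force drop and the tool angle, not a reading of the crank itself. The pictures show the bar fully back.
- **Lid opening:** I raised the lid by its post to about 87 degrees.
- **Star knob:** I lifted it by the stem and set it down near the middle of the tray until it touched the floor with about 5 N, then let go. The pictures afterwards show it standing upright. The round knob stayed in its bay; it was last seen there just before the lid shut.
- **Lid closing:** I swung the lid shut from behind and pressed its front edge with about 27 N. The last scene picture has the post within 0.1 pixel of where it was at the start. A lid 0.015 rad open would have moved it about 0.9 pixel, so I take it as fully home.
- **Bystanders and contact:** The nail punch and pencil look unmoved in the last pictures; I compared them by eye only. The arm was clear of everything at the end, with about 1 N or less on the wrist.

No check failed. The only disagreement was a 2–3 mm difference in the case position between the fixed cameras and the wrist camera. I split that difference, and it caused no trouble.

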